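Load the gear carrier under the sprung clips and bring the magnifier back over it

ROBOT

A 6-joint arm with a two-finger parallel gripper is mounted at the origin on the work surface. World frame = base frame: x ahead of the robot, y to its left, z up, the work surface at z = 0. Lengths are in mm, angles in degrees, forces in N, time in s.
With the tool pointing down it reaches from about 225 to 875 mm from the base axis. Payload 3.4 kg.
Tool frame: the origin (TCP) lies at the very end of the fingers, on their centre line; the grasp point (between the pads) lies 19 mm behind it; x points along the fingers, z is the direction in which the jaws open and shut, and the axes are right-handed (so a half turn about x gives the same grasp; the last joint's range is limited). The gripper opens to 85 mm and grips with 20 to 120 N. Pads are 22 mm wide; open, the fingers measure 114 mm over their backs; the gripper's body (76 mm by 85 mm) begins 54 mm behind the grasp point. The pads swing forward as they close: fully open they stand 13 mm farther back than shut.
Start: joints at [-80.672, 15.808, 86.224, -0, 77.962, -6.933], TCP at [161.001, -552.034, 231.328] pointing down, gripper open.
Joint ranges: [-165.64, 165.64], [-43.16, 119.46], [12.63, 154.43], [-67.54, 247.53], [6.08, 155.33], [-154.97, 154.97]. Speed limits (degrees/s): [147.25, 147.25, 180, 180, 180, 180].

INTERFACE

Orientations are given as [roll, pitch, yaw] about the fixed x, y, z axes, in that order (R = Rz(yaw) Ry(pitch) Rx(roll)).
In Python, from workcell import robot gives the robot as it stands. The module is installed in compiled form; this text tells all that it offers.
- The arm moves only by the shell command python3 -m pendant 'ROWS' [FORCE]. ROWS is JSON, a list that holds one entry, the list of rows, each a list of 7 numbers: the shift along the tool's x, y, z in cm, then the turn, a rotation vector about the tool's x, y, z in degrees, then the finger opening in cm, from 0 to 8.54. In form: [[[dx, dy, dz, rx, ry, rz, fingers], ...]]. A call has 1 to 5 rows; each row shifts and turns the commanded pose from where the row before left it, along the tool's axes as they then stand; what a row does not reach is not made up. A row lasts 1/8 s, in which the tool goes at most 62.5 mm and 10.7 degrees, less where a joint would pass 70% of its speed; a pose out of reach is approached as far as the arm can. A call is refused whole if a number of a shift passes 6.25 or a number of a turn 10.7, either way. A call with a gripper value outside its range is refused whole. The fingers move at their own pace and stop on an object; FORCE is the grip in N (left out, the last holds). Time passes only in rows, so rows that do not move let the fingers close. It gives the time, the measured TCP pose, the force and the opening at its end, in the units of the state.
- robot.get_obs(): the state, without advancing time (a new reading comes with each control period).
- robot.get_image(name): name is "scene" or "top" or "wrist"; returns a dict with "frame" (480x640x3 uint8, red, green, blue), "intrinsics" (3x3 intrinsics, pixels), "origin" and "orientation" of the camera in the world. Camera axes: x right, y down, z forward; pixel columns grow to the right and rows downward; lengths in mm; the calibration is good to about 2 mm. The wrist camera is an equidistant fisheye: a pixel r from the principal point sees the ray r / f radians off the axis. A picture is of the moment at which its call begins. There is no depth.
- robot.close_job(): hands the job in, once; it reports no verdict.
Trained networks look in the newest picture that a camera, given by its name, has taken for a name from the list of things; names that differ only in an ending like _2 or _b are one class to them, and where a whole thing is asked for, a point or a joint stands for the part that bears it (a point fixed in the world has none). Each returns a list of dicts, best first, with "score" (0 to 1); they miss things now and then, are a little off and sometimes report something else, mostly with a low value. They report only what shows in the picture. A call takes as long as a camera call. They do not tell look-alikes from the thing itself.
- robot.recognise(camera, target): "position" ([x, y, z] in mm, in world coordinates, good to about 4 mm: the middle of the surface that is visible of it).
- robot.regions_of(camera, target): "mask" (480x640 bool, what is visible of it).
- robot.mark_of(camera, target): "position" ([x, y, z] in mm, in world coordinates, good to about 4 mm: a listed point, or the origin of a listed thing).
The state is a dict: "t": time; "qpos": joint angles; "joint_vel": joint speeds; "joint_torque": joint torques, N m; "tool_pos": TCP position; "ee_rot": TCP orientation; "wrist_force": force on the tool from outside, world axes, zero at the start; "moment": the same for the moment, N m; "width": finger opening in mm.
Only numpy, scipy, OpenCV 4.12 (cv2) and the standard library are available. Lean on these libraries where they do the work, as an engineer would, in place of code of your own. Each camera call takes 0.05 s, during which the arm holds its last target.

TASK

Swing the bench magnifier fully clear of the inspection stage, then slide the aluminium gear carrier, front edge first, along the deck under the two sprung clips until it sits flat and fully home against the back stop with both clips snapped down into its yellow notches. Finally swing the magnifier back so that its lens is centred over the gear, let go, and leave the pulley, the wrench and the tool block where they are.

Things in the scene. Friction and masses are not known exactly. Their poses are not given: they have to be found in the camera images.
- stage: Fixed inspection stage: grey block with dark steel deck, 225 mm (x) by 124 mm (y), deck top 30 mm above the bench. Origin on the bench; in its own frame the deck spans x = -130 to +95, y = -62 to +62 mm, z up. The carrier slides along the stage's +x. A column (radius 14 mm, foot radius 50 mm) at x = +120, y = -150 mm carries the magnifier arm.
- seat (a point): Point on the deck surface (stage frame x = -5, y = 0, z = 30 mm), axes parallel to the stage's: where the carrier's origin lies when it is fully home, with its axes along the stage's axes.
- back_stop (a point): Top middle of the face of the pale green back stop that crosses the deck: stage x = +60 mm, 46 mm above the bench (16 above the deck). The clips are hinged on top of it.
- rail_mouth (a point): Point on the deck midway between the two steel side rails where their straight part begins: stage x = -30 mm. The rails are 88 mm apart inside, 7 mm high, run from here to the stop, and flare outwards from here back to x = -61 mm; nearer the robot the deck is bare.
- carrier: Loose aluminium plate, 130 (x) by 80 (y) by 10 mm, about 0.32 kg. Origin: centre of underside; z up; front edge at x = +65 mm, tail with the grip bar at -65. Both long edges have a yellow-floored notch in the top, x = 10 to 40 mm, 6 mm deep. A brass gear with hub on top reaches 22 mm above the underside. Starts flat on the bench at the stage's left (+y) side.
- carrier_grip (a point): Top centre of the blue grip bar fixed upright on the carrier: bar 12 mm thick along the carrier's x, 46 mm wide along y, from 10 to 44 mm above the carrier's underside, centred 50 mm behind the carrier's origin (x = -50 mm). Meant to be gripped from above across its 12 mm thickness.
- gear (a point): Centre of the brass gear's top face, carrier x = +10 mm, 18 mm above the carrier's underside.
- lens_arm (a joint): Magnifier arm angle, rad, range -0.35 to 1.3, positive counter-clockwise from above. At 0 the lens is centred over the gear of a fully seated carrier; from about 0.75 up it is wholly clear of the deck, on the stage's -y side. Friction (about 0.2 N m) holds it where left; about 1 N at the grip swings it. Starts between -0.2 and 0.3.
- lens_hinge (a point): On the arm's hinge axis (stage frame x = +120, y = -150 mm), 160 mm above the bench; the arm fills heights of about 149 to 171 mm.
- lens (a point): Centre of the magnifier lens: glass 84 mm across in a black ring 105 mm across over all, 189 mm from the hinge axis, 160 mm above the bench.
- lens_grip (a point): Top centre of the red upright round grip at the arm's free end: 18 mm diameter, free for 47 mm below this point, 245 mm from the hinge axis on the line through the lens centre; top 213 mm above the bench. Grip it from above or push it sideways.
- clip_left (a joint): Lift angle of the sprung clip on the stage's +y side, rad: 0 with no carrier (tip 2 mm above the deck), about 0.13 riding on the carrier's 10 mm thickness, about 0.035 snapped down in the notch of a seated carrier. Presses with about 1 to 2 N; pushing the carrier in under both clips takes some 5 to 15 N.
- clip_right (a joint): The same for the clip on the stage's -y side.
- clip_left_tip (a point): Underside of the rounded tip of the left clip, a steel strip 8 mm wide at stage y = +34 mm. Its hinge is at stage x = 85 mm, 48 mm above the bench; the strip bows up to 59 mm, comes down to the tip at x = 25 mm, and its toe turns up from there to x = -4 mm, 46 mm above the bench. A carrier laid down before sliding must have its front edge short of the toe.
- clip_right_tip (a point): Underside of the rounded tip of the right clip, a steel strip 8 mm wide at stage y = -34 mm. Its hinge is at stage x = 85 mm, 48 mm above the bench; the strip bows up to 59 mm, comes down to the tip at x = 25 mm, and its toe turns up from there to x = -4 mm, 46 mm above the bench. A carrier laid down before sliding must have its front edge short of the toe.
- pulley: Bystander: loose dark steel pulley, 104 mm across, 60 mm high, on the bench at the far right (-y). Origin: centre of underside.
- wrench: Bystander: loose steel wrench, 180 mm long, lying flat on the bench beyond the stage. Origin: underside.
- tool_block: Bystander: loose red tool block 90 x 40 x 45 mm with a steel bar on top, 61 mm high to the bar's top, far left. Origin: centre of underside.
Not all that is in view belongs to the job. Of the things like the carrier, leave any that is pink or purple; of the rest the smaller one is meant.

How it is judged:
By the outcome, as a careful person would: the job done as asked, in the order asked, and still so for the second after the job is handed in, with the robot touching nothing.
It also fails if it takes over 72 s, if anything falls off the work surface, if the arm or the gripper's body presses on something with over 40 N, if the wrist force passes 120 N, or if a joint passes its speed limit or range.

## Working session

There is one attempt and no reset: what is moved stays moved. The work goes in short steps, Python scripts to look and compute and a shell command to move; the robot and the scene stay as the last step left them, time stands still between calls to the robot, and variables do not carry over. Pictures are saved under pics/ and viewed, and the job is handed in when it is done.

```bash
mkdir -p pics; python3 - <<'E'
from workcell import robot
import cv2
o=robot.get_obs()
for k,v in o.items(): print(k,v)
for c in ("scene","top","wrist"):
    d=robot.get_image(c); cv2.imwrite(f"pics/{c}0.png",d["frame"][:,:,::-1]); print(c,d["intrinsics"],d["origin"],d["orientation"])
E
```

```text
t 0.0
qpos [-8.06721634e+01  1.58480848e+01  8.62952940e+01  3.76918219e-04
  7.79620945e+01 -6.93243286e+00]
joint_vel [-0.04827107 -0.04647329  0.03910231  0.02154165  0.03827041  0.04636149]
joint_torque [-1.84939272e-03 -4.16782165e+01 -2.45812118e+01 -5.71231285e-04
  1.11082866e-02  2.52466144e-06]
tool_pos [ 160.91492585 -551.47471089  230.43459423]
ee_rot [172.86739775  89.89452606  99.12758822]
wrist_force [-0.35128698 -0.52880104  0.71319142]
moment [ 0.04647208 -0.00230887 -0.00975034]
width 85.06429730304761
scene [[591.73739105   0.         326.07358121]
 [  0.         591.73739105 242.43991481]
 [  0.           0.           1.        ]] [1328.68713999 -659.61814217 1205.96661271] [-135.61261403   -0.25961033   47.38160536]
top [[468.80412393   0.         324.58957956]
 [  0.         468.80412393 234.77638815]
 [  0.           0.           1.        ]] [ 367.67410804   63.90866536 1420.44018883] [-171.29394091   -0.31596696  -88.7066351 ]
wrist [[371.64829954   0.         325.32424999]
 [  0.         371.64829954 241.71912936]
 [  0.           0.           1.        ]] [ 238.46668347 -528.94452479  371.49474114] [ 1.61669910e+02  8.58837192e-02 -7.37408130e+01]
```

View pics/scene0.png

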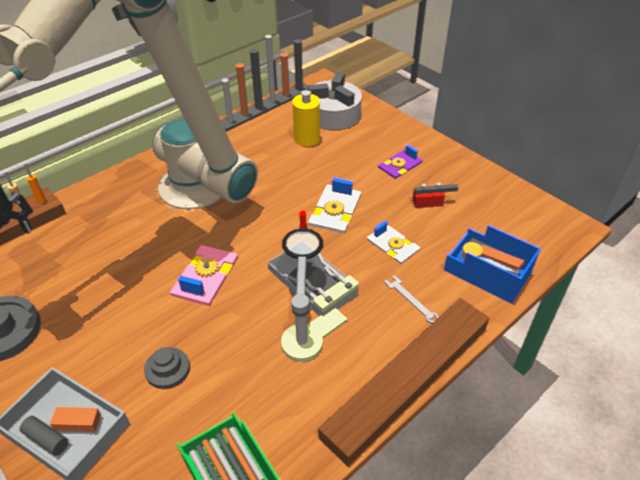

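View pics/top0.png

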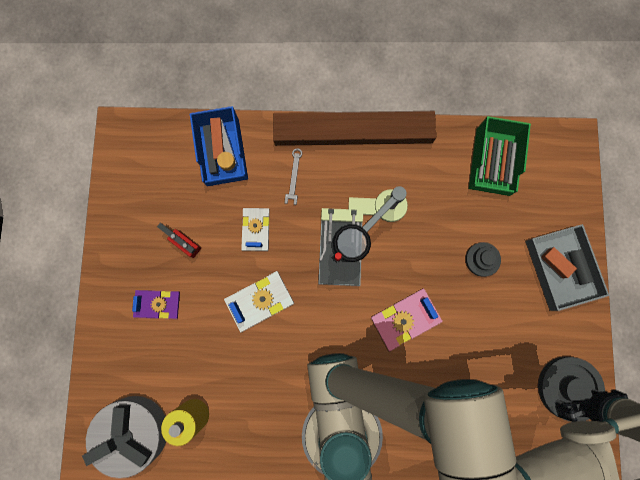

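View pics/wrist0.png

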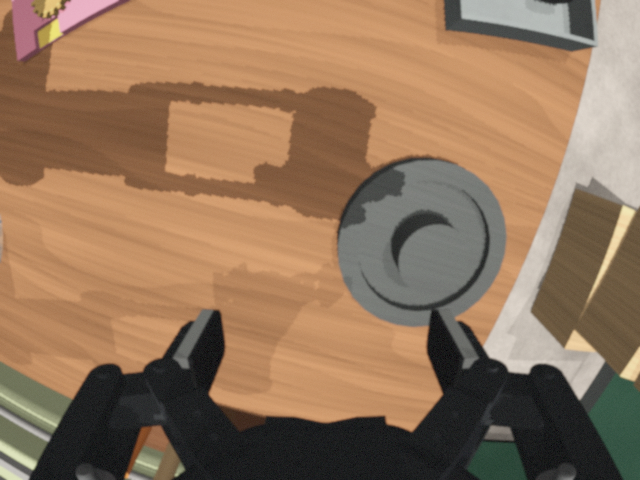

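The top view shows four look-alikes: pink at (407,320), purple at (157,304), a larger white one at (260,301) and a smaller white one at (255,230). In the scene view they are at (205,275), (400,160), (335,207) and (395,242). By the description I choose the smaller white one, at top (255,230). I'll check it in a crop and measure it.

```bash
cat > h.py <<'E'
from workcell import robot
import numpy as np, cv2
from scipy.spatial.transform import Rotation as R
def cam(c):
    d=robot.get_image(c); d["R"]=R.from_euler("xyz",d["orientation"],degrees=True).as_matrix(); d["c"]=c; return d
def ray(d,u,v):
    K=d["intrinsics"]; x=(u-K[0,2])/K[0,0]; y=(v-K[1,2])/K[1,1]
    if d["c"]=="wrist":
        r=np.hypot(x,y); s=np.sin(r)/r if r>1e-9 else 1; w=np.array([x*s,y*s,np.cos(r)])
    else: w=np.array([x,y,1.])
    return d["R"]@w
def onz(d,u,v,z):
    w=ray(d,u,v); o=np.array(d["origin"]); return o+w*(z-o[2])/w[2]
def proj(d,p):
    K=d["intrinsics"]; w=d["R"].T@(np.array(p)-d["origin"])
    if d["c"]=="wrist":
        t=np.arctan2(np.hypot(w[0],w[1]),w[2]); n=np.hypot(w[0],w[1]); x,y=w[0]/n*t,w[1]/n*t
    else: x,y=w[0]/w[2],w[1]/w[2]
    return np.array([K[0,0]*x+K[0,2],K[1,1]*y+K[1,2]])
def save(d,name,box=None,s=1):
    f=d["frame"][:,:,::-1]
    if box: f=f[box[1]:box[3],box[0]:box[2]]
    cv2.imwrite("pics/"+name+".png",cv2.resize(f,None,fx=s,fy=s,interpolation=cv2.INTER_CUBIC))
E
python3 - <<'E'
from h import *
np.set_printoptions(precision=1,suppress=True)
d=cam("top"); save(d,"top_a",(215,175,425,305),3.8)
d=cam("scene"); save(d,"scene_a",(250,170,450,320),4)
for c in ("top","scene"):
  for n in ("carrier","carrier_grip","gear","stage","seat","back_stop","rail_mouth","lens_hinge","lens","lens_grip","clip_left_tip","clip_right_tip"):
    print(c,n,[(np.array(r["position"]).round(0).tolist(),round(r["score"],2)) for r in robot.mark_of(c,n)][:4])
E
```

```text
top carrier [([335.0, -187.0, -3.0], 0.83), ([378.0, 253.0, -1.0], 0.8), ([598.0, 277.0, -4.0], 0.71), ([363.0, 563.0, -1.0], 0.61)]
top carrier_grip [([366.0, 612.0, 46.0], 0.86), ([344.0, 315.0, 57.0], 0.74), ([544.0, 277.0, 44.0], 0.63), ([564.0, 13.0, -2.0], 0.57)]
top gear [([364.0, 549.0, 20.0], 0.92), ([382.0, 245.0, 24.0], 0.77), ([329.0, -170.0, 26.0], 0.72), ([623.0, 16.0, 49.0], 0.71)]
top stage [([562.0, 15.0, -0.0], 0.74), ([678.0, -141.0, 158.0], 0.34)]
top seat [([557.0, 14.0, 30.0], 0.69)]
top back_stop [([624.0, 12.0, 46.0], 0.75), ([597.0, 277.0, -4.0], 0.35), ([548.0, 279.0, 43.0], 0.35)]
top rail_mouth [([530.0, 16.0, 29.0], 0.8)]
top lens_hinge [([681.0, -138.0, 159.0], 0.65)]
top lens [([538.0, -15.0, 163.0], 0.71)]
top lens_grip [([499.0, 30.0, 215.0], 0.95), ([561.0, 14.0, 31.0], 0.62)]
top clip_left_tip [([588.0, 47.0, 32.0], 0.65), ([598.0, 277.0, -3.0], 0.54)]
top clip_right_tip []
scene carrier [([359.0, 566.0, -3.0], 0.83), ([597.0, 275.0, 1.0], 0.71), ([382.0, 254.0, 2.0], 0.58), ([683.0, -139.0, 162.0], 0.52)]
scene carrier_grip [([373.0, -248.0, 61.0], 0.96), ([548.0, 275.0, 44.0], 0.74), ([345.0, 321.0, 57.0], 0.69), ([363.0, 608.0, 44.0], 0.67)]
scene gear [([362.0, 549.0, 20.0], 0.92), ([333.0, -170.0, 24.0], 0.83), ([605.0, 276.0, 20.0], 0.69), ([383.0, 240.0, 26.0], 0.62)]
scene stage [([561.0, 13.0, 1.0], 0.87)]
scene seat [([554.0, 18.0, 30.0], 0.62)]
scene back_stop [([626.0, 15.0, 45.0], 0.82)]
scene rail_mouth [([547.0, 271.0, 44.0], 0.64)]
scene lens_hinge [([682.0, -140.0, 160.0], 0.76), ([547.0, 484.0, -1.0], 0.51)]
scene lens [([546.0, -11.0, 162.0], 0.8)]
scene lens_grip [([500.0, 29.0, 212.0], 0.97)]
scene clip_left_tip [([589.0, 49.0, 32.0], 0.56)]
scene clip_right_tip [([499.0, 30.0, 210.0], 0.5), ([586.0, -27.0, 31.0], 0.38)]
```

View pics/top_a.png

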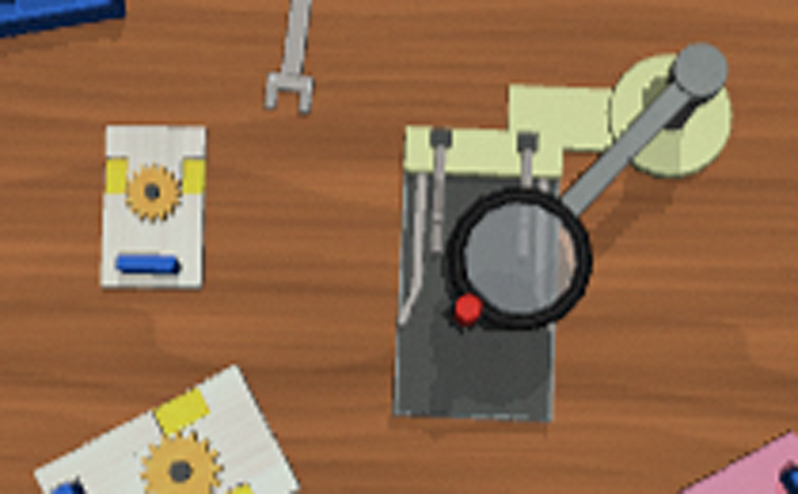

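View pics/scene_a.png

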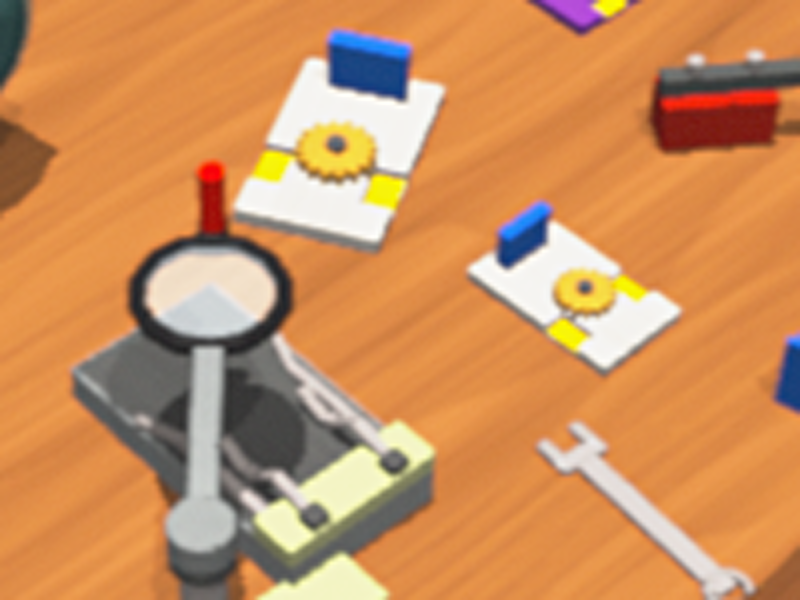

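The crop confirms the choice. The smaller white carrier is at crop px (153,207), with its blue bar toward the robot and its notches toward +x. The larger white one at (180,430) is rotated and bigger. The lens sits over the deck. Now I'll work out the exact poses.

```bash
python3 - <<'E'
from h import *
np.set_printoptions(precision=1,suppress=True)
d=cam("top")
f=lambda x,y,z: onz(d,215+(x+.5)/3.8-.5,175+(y+.5)/3.8-.5,z)[:2]
c=[f(107,126,10),f(206,127,10),f(203,287,10),f(101,287,10)]
print("carrier",*c,"mean",np.mean(c,0)); 
v=(c[0]+c[1]-c[2]-c[3]); print("yaw",np.degrees(np.arctan2(v[1],v[0])), "L",np.linalg.norm(v)/2, "W",np.linalg.norm(c[0]-c[1]))
w=c[0]+c[3]-c[1]-c[2]; print("yaw2",np.degrees(np.arctan2(-w[0],w[1])))
print("bar",f(148,262,44))
s=[f(394,413,30),f(551,419,30)]; print("deck rear",*s, "far",f(406,126,46),f(563,130,46),"stop",f(404,174,46),f(562,178,46))
print("grip",f(468,308,213),"hinge?",f(700,70,171))
d2=cam("scene")
g=lambda x,y,z: onz(d2,250+(x+.5)/4-.5,170+(y+.5)/4-.5,z)[:2]
print("scene carrier FL,FR,RR?",g(681,311,10),g(604,372,10),g(469,270,10),"deck",g(75,372,30),"stop",g(398,423,46),g(255,518,46),g(433,456,46),g(290,552,46),"grip",g(211,170,213))
E
```

```text
carrier [661.6 313.8] [662.7 233.9] [532.7 231. ] [530.8 312.1] mean [597.  272.7]
yaw 0.9927513224667033 L 130.44462585583423 W 79.88922776607521
yaw2 1.052526097700562
bar [547.3 270.6]
deck rear [435.3  76.3] [433.4 -45.8] far [659.7  72.2] [659.4 -51.4] stop [621.3  72.9] [621. -51.]
grip [498.7  26. ] hinge? [ 679.3 -139.2]
scene carrier FL,FR,RR? [662.7 318.5] [665.4 235.5] [533.7 237.5] deck [436.6 -42.4] stop [625.4  76.2] [621.6 -45.1] [660.7  73.2] [656.3 -47.1] grip [499.9  29.5]
```

```bash
cat >> h.py <<'E'
def plan(p,jaw,obs=None):
    """steps from measured pose to TCP p, pointing down, jaw axis at angle jaw (mod 180)"""
    o=obs or robot.get_obs(); T=R.from_euler("xyz",o["ee_rot"],degrees=True).as_matrix()
    cur=np.degrees(np.arctan2(T[1,2],T[0,2]))
    dj=(jaw-cur+90)%180-90
    a=np.radians(cur+dj); z=np.array([np.cos(a),np.sin(a),0]); x=np.array([0,0,-1.]); G=np.column_stack([x,np.cross(z,x),z])
    d=np.array(p)-o["tool_pos"]
    print("t",round(o["t"],2),"tcp",o["tool_pos"].round(1),"jaw",round(cur,1),"tilt",np.degrees(np.arccos(-T[2,0])).round(2),"F",np.round(o["wrist_force"],1),"w",round(o["width"],1))
    print("  shift cm in start axes",(T.T@d/10).round(2),"in goal axes",(G.T@d/10).round(2),"rotvec deg",R.from_matrix(T.T@G).as_rotvec(degrees=True).round(1),"q6",o["qpos"][5].round(0))
E
python3 - <<'E'
from h import *
plan((499.5,28,240),47.3)
E
```

```text
t 1.55 tcp [ 161.  -552.   231.3] jaw -73.7 tilt 0.01 F [-0.3  0.5 -0.1] w 85.6
  shift cm in start axes [ -0.87  48.74 -46.2 ] in goal axes [ -0.87 -14.46 -65.58] rotvec deg [59.  0. -0.] q6 -7.0
```

```bash
cat >> h.py <<'E'
def path(pts,jaws,w):
    """print rows for successive TCP points/jaw angles (unwrapped), starting from measured pose"""
    o=robot.get_obs(); T=R.from_euler("xyz",o["ee_rot"],degrees=True).as_matrix(); p=np.array(o["tool_pos"])
    print("t",round(o["t"],2),p.round(1),"F",np.round(o["wrist_force"],1),"w",round(o["width"],1))
    for q,j in zip(pts,jaws):
        a=np.radians(j); z=np.array([np.cos(a),np.sin(a),0]); x=np.array([0,0,-1.]); G=np.column_stack([x,np.cross(z,x),z])
        s=(T.T@(np.array(q)-p)/10).round(2); r=R.from_matrix(T.T@G).as_rotvec(degrees=True).round(1)
        print("[%g,%g,%g,%g,%g,%g,%g],"%(*s,*r,w)); 
        p=p+T@s*10; T=T@R.from_rotvec(r,degrees=True).as_matrix()
E
python3 - <<'E'
from h import *
n=15; P=[];J=[]
for i in range(1,n+1):
    s=i/n; a=np.radians(-73.74+s*(3.2+73.74)); r=575+s*(500.3-575); P.append((r*np.cos(a),r*np.sin(a),231.3+s*13.7)); J.append(-73.7+121*s)
path(P,J,4)
E
```

```text
t 1.55 [ 161.  -552.   231.3] F [-0.3  0.5 -0.1] w 85.6
[-0.09,5.1,-0.73,-8.1,0,0,4],
[-0.09,5.08,-0.46,-8.1,0,0,4],
[-0.09,5.06,-0.2,-8,0,0,4],
[-0.09,5.01,0.05,-8.1,0,0,4],
[-0.09,4.96,0.3,-8.1,0,0,4],
[-0.1,4.9,0.55,-8,0,0,4],
[-0.09,4.82,0.78,-8.1,0,0,4],
[-0.09,4.73,1.01,-8.1,0,0,4],
[-0.09,4.62,1.25,-8,0,0,4],
[-0.09,4.52,1.45,-8.1,0,0,4],
[-0.09,4.4,1.67,-8.1,-0,0,4],
[-0.1,4.27,1.88,-8,-0,0,4],
[-0.09,4.13,2.05,-8.1,-0,0,4],
[-0.09,3.98,2.25,-8.1,-0,0,4],
[-0.09,3.83,2.42,-8,-0,0,4],
```

```bash
python3 -m pendant '[[[-0.1,5.1,-0.7,-8.1,0,0,4],[-0.1,5.1,-0.5,-8.1,0,0,4],[-0.1,5.05,-0.2,-8,0,0,4],[-0.1,5,0.05,-8.1,0,0,4],[-0.1,4.95,0.3,-8.1,0,0,4]]]' 
python3 -m pendant '[[[-0.1,4.9,0.55,-8,0,0,4],[-0.1,4.8,0.8,-8.1,0,0,4],[-0.1,4.7,1.0,-8.1,0,0,4],[-0.1,4.6,1.25,-8,0,0,4],[-0.1,4.5,1.45,-8.1,0,0,4]]]'
python3 -m pendant '[[[-0.1,4.4,1.7,-8.1,0,0,4],[-0.1,4.3,1.9,-8,0,0,4],[-0.1,4.1,2.05,-8.1,0,0,4],[-0.1,4.0,2.25,-8.1,0,0,4],[-0.1,3.8,2.4,-8,0,0,4]]]'
python3 - <<'E'
from h import *
plan((499.5,28,245),47.3)
d=cam("wrist"); save(d,"w1"); print(proj(d,(499.5,28,213)))
E
```

```text
t: 2.17
tool_pos: [368.7, -408.6, 236.4]
ee_rot: [-13.0, 90.0, -46.1]
wrist_force: [0.1, -0.7, 0.6]
width: 39.7
t: 2.8
tool_pos: [486.0, -200.1, 241.4]
ee_rot: [-30.2, 90.0, -23.0]
wrist_force: [0.3, 0.1, 0.6]
width: 40.0
t: 3.42
tool_pos: [499.8, 28.5, 246.4]
ee_rot: [-49.3, 90.0, -1.8]
wrist_force: [0.8, 1.4, 0.2]
width: 40.1
t 3.42 tcp [499.8  28.5 246.4] jaw 47.5 tilt 0.03 F [0.8 1.4 0.2] w 40.1
  shift cm in start axes [ 0.14 -0.01 -0.06] in goal axes [ 0.14 -0.01 -0.06] rotvec deg [0.2 0.  0. ] q6 -52.0
[323.97127973 284.35170739]
```

View pics/w1.png

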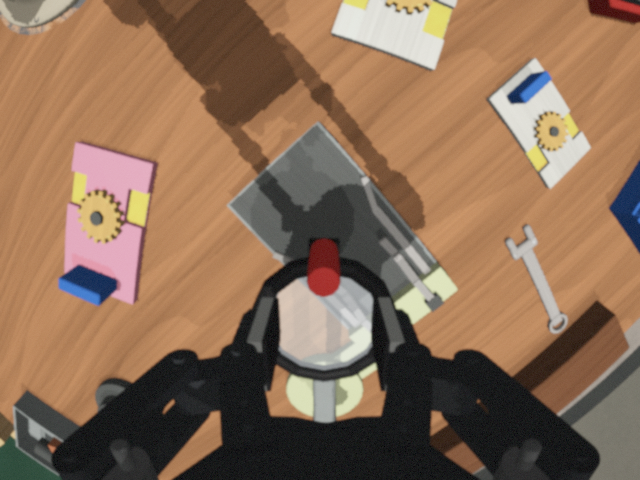

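The wrist view shows the red grip top at (323,284), exactly where I predicted (324,284), and centred between the fingers. Descending to cage it.

```bash
python3 -m pendant '[[[2.2,0,-0.05,0,0,0,4],[2.2,0,0,0,0,0,4],[2.2,0,0,0,0,0,3],[0,0,0,0,0,0,2.2],[0,0,0,0,0,0,2.2]]]' 20
python3 - <<'E'
from h import *
H=np.array([682,-139.5]); p=robot.get_obs()["tool_pos"][:2]; r=p-H; print(np.hypot(*r),np.degrees(np.arctan2(r[1],r[0])))
a0=np.degrees(np.arctan2(r[1],r[0])); n=12;P=[];J=[]
a1=126.3+60
for i in range(1,n+1):
    a=a0+(a1-a0)*i/n; P.append((*(H+245*np.array([np.cos(np.radians(a)),np.sin(np.radians(a))])),180)); J.append(a-90)
path(P,J,2.2)
E
```

```text
t: 4.1
tool_pos: [500.1, 26.3, 181.1]
ee_rot: [-56.0, 89.9, -8.7]
wrist_force: [0.0, -0.2, 0.2]
width: 22.3
246.18496290831186 137.65218459054677
t 4.1 [500.1  26.3 181.1] F [ 0.  -0.2  0.2] w 22.3
[0.11,-0.19,-1.73,-4.5,0,0.1,2.2],
[-0.01,-0.06,-1.73,-4,0,-0,2.2],
[0,-0.06,-1.74,-4.1,0,-0,2.2],
[0,-0.06,-1.73,-4,0,-0,2.2],
[-0,-0.07,-1.73,-4.1,0,-0,2.2],
[-0,-0.06,-1.73,-4,0.1,-0,2.2],
[-0,-0.06,-1.73,-4.1,-0,-0,2.2],
[0,-0.06,-1.74,-4,-0,-0,2.2],
[0,-0.06,-1.73,-4.1,-0,-0,2.2],
[0,-0.06,-1.73,-4,-0,-0,2.2],
[0.01,-0.07,-1.73,-4.1,-0,-0,2.2],
[-0,-0.06,-1.73,-4.1,-0,-0,2.2],
```

```bash
python3 -m pendant '[[[0.1,-0.1,-0.9,-2.3,0,0,2.2],[0,-0.1,-1.3,-3,0,0,2.2],[0,-0.06,-1.73,-4.1,0,0,2.2],[0,-0.06,-1.73,-4,0,0,2.2],[0,-0.06,-1.73,-4,0,0,2.2]]]'
python3 -m pendant '[[[0,-0.06,-1.73,-4.1,0,0,2.2],[0,-0.06,-1.73,-4,0,0,2.2],[0,-0.06,-1.73,-4,0,0,2.2],[0,-0.06,-1.73,-4.1,0,0,2.2],[0,-0.06,-1.73,-4,0,0,2.2]]]'
python3 - <<'E'
from h import *
H=np.array([682,-139.5]); p=robot.get_obs()["tool_pos"][:2]; r=p-H; print(np.hypot(*r),np.degrees(np.arctan2(r[1],r[0])))
a0=np.degrees(np.arctan2(r[1],r[0])); n=4;P=[];J=[]
a1=126.3+61
for i in range(1,n+1):
    a=a0+(a1-a0)*i/n; P.append((*(H+245*np.array([np.cos(np.radians(a)),np.sin(np.radians(a))])),180)); J.append(a-90)
path(P,J,2.2)
E
```

```text
t: 4.72
tool_pos: [460.1, -36.0, 180.7]
ee_rot: [-68.2, 89.8, -3.4]
wrist_force: [0.4, 1.7, 0.3]
width: 21.7
t: 5.35
tool_pos: [437.7, -119.4, 180.8]
ee_rot: [-96.4, 89.8, -11.4]
wrist_force: [0.2, 1.4, 0.1]
width: 21.9
245.168275264887 175.28996789635713
t 5.35 [ 437.7 -119.4  180.8] F [0.2 1.4 0.1] w 21.9
[0.08,-0.06,-1.28,-3.3,-0,0.2,2.2],
[0,-0.03,-1.29,-3,-0,-0,2.2],
[0,-0.04,-1.28,-3,-0,-0,2.2],
[0.01,-0.03,-1.28,-3,-0,-0,2.2],
```

Then open and rise straight up.

```bash
python3 -m pendant '[[[0,-0.06,-1.3,-3.3,0,0,2.2],[0,-0.03,-1.3,-3,0,0,2.2],[0,-0.03,-1.1,-2.6,0,0,2.2],[0,-0.03,-0.5,-1.2,0,0,2.2],[0,0,0,0,0,0,3]]]'
python3 -m pendant '[[[0,0,0,0,0,0,3.5],[-3,0,0,0,0,0,3.5],[-4,0,0,0,0,0,3.5]]]'
python3 - <<'E'
from h import *
d=cam("wrist"); save(d,"w2")
d=cam("top"); save(d,"t2",(300,150,440,310),3.75)
for c in ("top","scene"):
  for n in ("lens_hinge","lens","lens_grip"): print(c,n,[(np.array(r["position"]).round(0).tolist(),round(r["score"],2)) for r in robot.mark_of(c,n)][:2])
plan((548,275,120),1)
E
```

```text
t: 5.98
tool_pos: [437.5, -161.0, 179.9]
ee_rot: [-131.1, 89.9, -36.2]
wrist_force: [-0.1, 0.1, -0.0]
width: 30.0
t: 6.35
tool_pos: [436.4, -159.9, 249.2]
ee_rot: [57.4, 89.8, 152.4]
wrist_force: [1.0, -0.7, -0.1]
width: 34.9
top lens_hinge [([683.0, -138.0, 158.0], 0.7)]
top lens [([487.0, -159.0, 162.0], 0.56)]
top lens_grip [([438.0, -156.0, 217.0], 0.61)]
scene lens_hinge [([684.0, -139.0, 160.0], 0.69)]
scene lens [([546.0, -16.0, 163.0], 0.62)]
scene lens_grip [([500.0, 28.0, 213.0], 0.72)]
t 6.75 tcp [ 436.4 -160.1  248.1] jaw 95.0 tilt 0.15 F [ 1.1  0.5 -0.1] w 34.7
  shift cm in start axes [ 12.83 -14.91  42.36] in goal axes [ 12.81 -43.31 -11.92] rotvec deg [-86.    0.2  -0. ] q6 -124.0
```

View pics/t2.png

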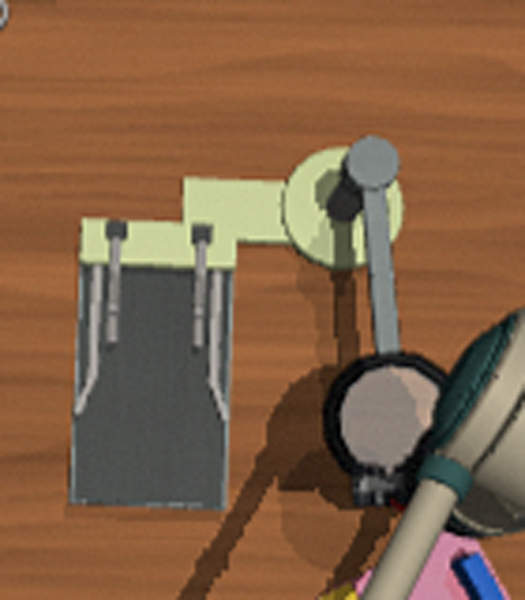

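View pics/w2.png

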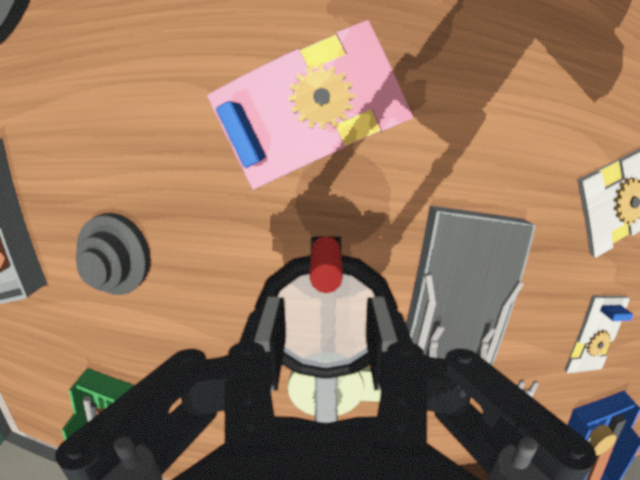

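The magnifier is clear: the ring's left edge in the crop is at x≈322 and the deck's right edge at ≈235. `mark_of` puts the lens at (487,-159), which is about 1.04 rad. Next I'll go to the small white carrier.

```bash
python3 - <<'E'
from h import *
d=cam("top")
f=lambda x,y,z: onz(d,300+(x+.5)/3.75-.5,150+(y+.5)/3.75-.5,z)[:2].round(1)
print("deck rear",f(69,502,30),f(226,508,30),"stop",f(80,263,46),f(236,268,46),"far",f(82,219,46),"rails inner start",f(100,375,37),f(211,378,37),"rail at stop",f(103,268,37),f(210,268,37))
n=10; p0=np.array([436.4,-160,248]); p1=np.array([547.5,274.5,130.]);P=[];J=[]
for i in range(1,n+1):
    s=i/n; q=p0+(p1-p0)*s; 
    q[2]=248-(max(0,s-.5)*2)*118
    P.append(q);J.append(95-94*s)
path(P,J,3)
E
```

```text
deck rear [434.7  77.1] [432.8 -46.6] stop [623.3  72.9] [622.1 -51.2] far [659.   72.2] rails inner start [535.1  55. ] [534.8 -33. ] rail at stop [621.3  54.5] [623.3 -31.1]
t 6.8 [ 436.5 -160.2  248.2] F [ 0.4 -0.4 -0.5] w 35.1
[0.02,-1.47,4.25,9.4,0.1,-0.1,3],
[-0,-0.77,4.42,9.4,-0,-0,3],
[-0.01,-0.04,4.49,9.4,-0,-0,3],
[-0,0.69,4.43,9.4,-0,-0,3],
[-0,1.41,4.26,9.4,-0,0,3],
[2.35,2.08,3.97,9.4,-0,0,3],
[2.36,2.71,3.58,9.4,-0,0,3],
[2.36,3.25,3.09,9.4,-0,0,3],
[2.35,3.72,2.51,9.4,-0,0,3],
[2.36,4.07,1.88,9.4,-0,0,3],
```

```bash
python3 -m pendant '[[[0,-1.5,4.2,9.4,0,0,3],[0,-0.8,4.4,9.4,0,0,3],[0,0,4.5,9.4,0,0,3],[0,0.7,4.4,9.4,0,0,3],[0,1.4,4.3,9.4,0,0,3]]]'
python3 -m pendant '[[[1.5,2.1,4,9.4,0,0,3],[2,2.7,3.6,9.4,0,0,3],[2,3.2,3.1,9.4,0,0,3],[2,3.7,2.5,9.4,0,0,3],[2.4,4.0,1.9,9.4,0,0,3]]]'
python3 - <<'E'
from h import *
d=cam("wrist"); save(d,"w3"); print(proj(d,(547.5,275,44)))
for n in ("carrier_grip","carrier","gear","rail_mouth","back_stop","seat","clip_left_tip","clip_right_tip"): print(n,[(np.array(r["position"]).round(1).tolist(),round(r["score"],2)) for r in robot.mark_of("wrist",n)][:3])
plan((547.5,275,130),1)
E
```

```text
t: 7.42
tool_pos: [492.9, 57.8, 248.6]
ee_rot: [143.7, 89.9, -168.7]
wrist_force: [0.6, -0.6, -0.5]
width: 30.0
t: 8.05
tool_pos: [549.6, 274.2, 148.9]
ee_rot: [-137.6, 90.0, -136.9]
wrist_force: [0.2, -0.1, 0.8]
width: 30.0
[322.55095288 239.89087902]
carrier_grip [([546.4, 282.3, 44.1], 0.95), ([346.1, 314.4, 60.2], 0.85)]
carrier [([379.7, 254.8, 0.1], 0.92), ([600.8, 279.8, -3.1], 0.88)]
gear [([604.0, 278.3, 22.2], 0.95), ([382.0, 243.3, 26.2], 0.63)]
rail_mouth []
back_stop []
seat []
clip_left_tip []
clip_right_tip []
t 8.5 tcp [549.7 271.8 151.1] jaw 0.9 tilt 0.07 F [ 0. -1. -0.] w 30.0
  shift cm in start axes [ 2.11  0.32 -0.22] in goal axes [ 2.11  0.32 -0.22] rotvec deg [-0.1  0.1 -0. ] q6 19.0
```

View pics/w3.png

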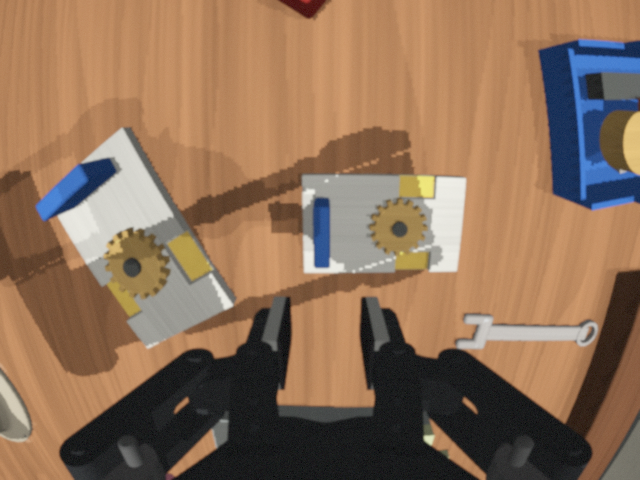

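```bash
python3 - <<'E'
from h import *
d=cam("wrist"); save(d,"w3b",(290,160,480,290),4); print(d["origin"])
for u,v in((322,198),(322,268),(322,233)): print(onz(d,u,v,44).round(1))
for u,v in((303,175),(303,272),(466,177),(457,271)): print(onz(d,u,v,10).round(1))
plan((547.5,275,130),1)
E
```

```text
[548.43490765 352.6230745  292.09475706]
[547.  301.9  44. ]
[547.7 250.6  44. ]
[547.3 277.   44. ]
[532.1 312.7  10. ]
[532.  232.8  10. ]
[661.6 315.7  10. ]
[663.6 234.6  10. ]
t 8.55 tcp [549.7 271.9 151.2] jaw 0.9 tilt 0.07 F [0.4 0.2 0.2] w 30.3
  shift cm in start axes [ 2.12  0.31 -0.22] in goal axes [ 2.12  0.31 -0.22] rotvec deg [-0.1  0.1 -0. ] q6 19.0
```

View pics/w3b.png

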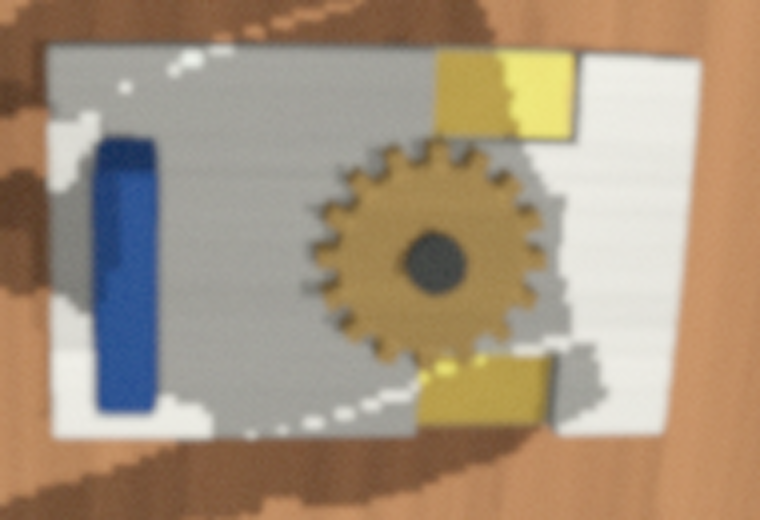

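```bash
python3 -m pendant '[[[3,0.2,-0.1,0,0,0,3],[4,0.15,-0.1,0,0,0,3],[3.5,0,0,0,0,0,3],[2,0,0,0,0,0,3],[0.9,0,0,0,0,0,3]]]'
python3 -m pendant '[[[0,0,0,0,0,0,3]]]'
python3 - <<'E'
from h import *
plan((547.3,275.5,16),1)
d=cam("wrist"); save(d,"w4")
E
```

```text
t: 9.18
tool_pos: [547.0, 275.5, 15.6]
ee_rot: [-153.4, 89.9, -152.5]
wrist_force: [1.2, 0.8, 0.6]
width: 30.2
t: 9.3
tool_pos: [547.6, 276.0, 16.4]
ee_rot: [-61.7, 90.0, -60.7]
wrist_force: [-0.5, -0.4, -0.0]
width: 29.8
t 9.3 tcp [547.6 276.   16.4] jaw 0.9 tilt 0.01 F [-0.5 -0.4 -0. ] w 29.8
  shift cm in start axes [ 0.04 -0.05 -0.03] in goal axes [ 0.04 -0.05 -0.03] rotvec deg [-0.1  0.   0. ] q6 19.0
```

View pics/w4.png

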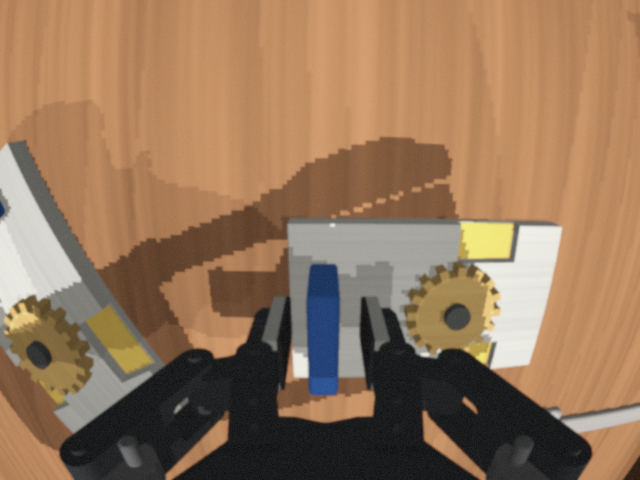

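The bar (323,330) stands midway between the fingers at (272,340) and (378,340). I'll grip at 60 N and lift.

```bash
python3 -m pendant '[[[0,0,0,0,0,0,1.4],[0,0,0,0,0,0,1.0],[0,0,0,0,0,0,1.0]]]' 60
python3 -m pendant '[[[-0.5,0,0,0,0,0,1.0],[-1.5,0,0,0,0,0,1.0],[-3,0,0,0,0,0,1.0],[-3,0,0,0,0,0,1.0],[-1.5,0,0,0,0,0,1.0]]]'
python3 - <<'E'
from h import *
d=cam("wrist"); save(d,"w5")
# stage (563.3,13.5) yaw -1; carrier origin target stage x=-85 => bar -135
a=np.radians(-1.0); s=np.array([563.3,13.5]); 
b=s+np.array([np.cos(a),np.sin(a)])*-135; print("bar target",b)
plan((*b,110),-1.0)
E
```

```text
t: 9.72
tool_pos: [547.4, 276.4, 17.6]
ee_rot: [23.9, 90.0, 24.8]
wrist_force: [-2.8, -0.5, 6.2]
width: 10.7
t: 10.35
tool_pos: [548.4, 276.7, 113.5]
ee_rot: [17.5, 89.8, 18.4]
wrist_force: [0.4, -0.6, -4.5]
width: 10.8
bar target [428.32056115  15.85607487]
t 10.4 tcp [549.  276.9 114.8] jaw 1.0 tilt 0.31 F [ 1.  -0.1 -2.9] w 10.9
  shift cm in start axes [  0.38 -25.9  -12.51] in goal axes [  0.48 -26.31 -11.61] rotvec deg [ 2.   0.3 -0.1] q6 19.0
```

View pics/w5.png

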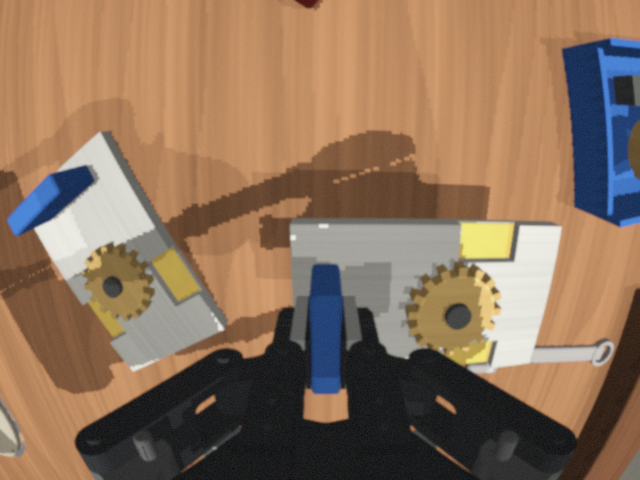

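```bash
python3 -m pendant '[[[0,-2,-1,0.3,0,0,1.0],[0,-4,-2,0.4,0,0,1.0],[0,-4.5,-2,0.4,0,0,1.0],[0,-4.5,-2,0.4,0,0,1.0],[0,-4.5,-2,0.4,0,0,1.0]]]'
python3 -m pendant '[[[0,-4,-1.8,0.1,0.3,0,1.0],[0,-2.3,-1,0,0,0,1.0],[0.5,0,0,0,0,0,1.0],[0,0,0,0,0,0,1.0]]]'
python3 - <<'E'
from h import *
d=cam("wrist"); save(d,"w6")
plan((428.3,15.9,110),-1.0)
d=cam("top"); save(d,"t6",(290,160,440,310),4)
d=cam("scene"); save(d,"s6",(200,180,400,330),4)
E
```

```text
t: 11.02
tool_pos: [456.5, 79.7, 110.6]
ee_rot: [-153.0, 89.9, -153.9]
wrist_force: [-0.3, -0.3, -3.6]
width: 10.9
t: 11.52
tool_pos: [428.5, 18.9, 105.7]
ee_rot: [175.1, 89.6, 174.0]
wrist_force: [0.5, 0.2, -4.1]
width: 11.2
t 11.57 tcp [428.9  19.1 106. ] jaw -1.0 tilt 0.33 F [-0.5 -0.1 -3.7] w 11.0
  shift cm in start axes [-0.4  -0.32 -0.06] in goal axes [-0.4  -0.32 -0.05] rotvec deg [-0.  -0.3 -0. ] q6 -6.0
```

View pics/w6.png

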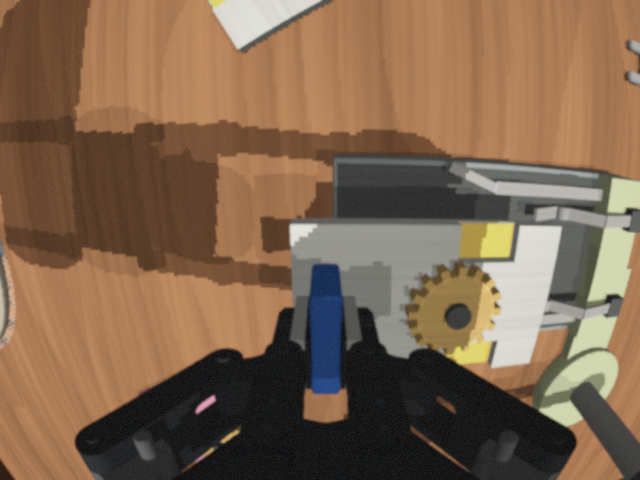

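View pics/s6.png

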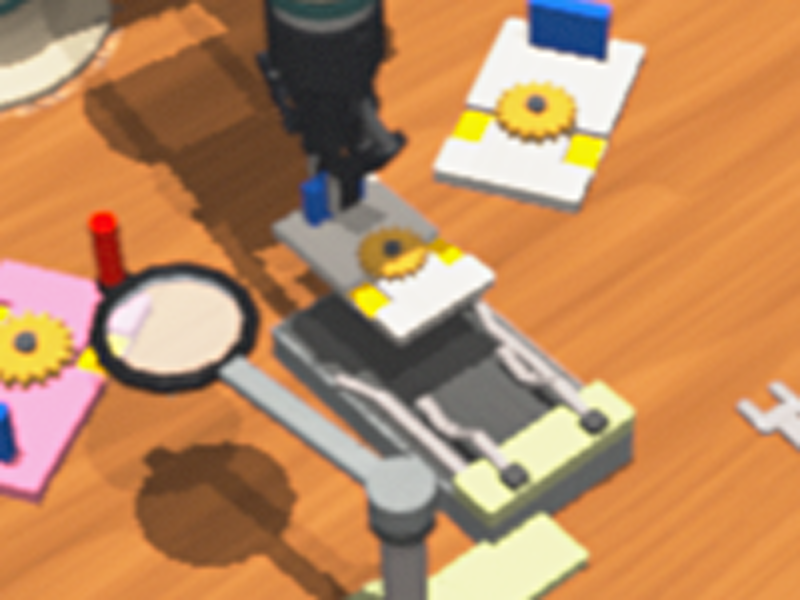

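```bash
python3 - <<'E'
from h import *
np.set_printoptions(precision=1,suppress=True)
d=cam("wrist"); save(d,"w6b",(320,140,640,380),2.5)
zc=106-17.4+10
print("carrier left rear/front",onz(d,290,223,zc)[:2],onz(d,560,226,zc)[:2],"FR",onz(d,532,364,zc)[:2])
print("deck rearleft",onz(d,334,157,30)[:2])
E
```

```text
carrier left rear/front [415.2  59.4] [542.   57.2] FR [544.2 -22.9]
deck rearleft [434.8  80.1]
```

View pics/w6b.png

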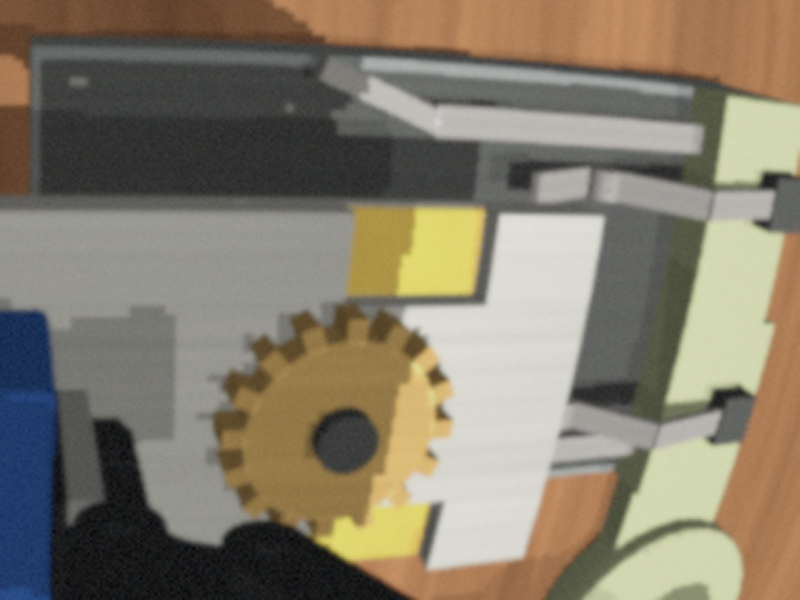

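```bash
python3 - <<'E'
from h import *
np.set_printoptions(precision=1,suppress=True)
d=cam("wrist")
f=lambda x,y,z: onz(d,320+(x+.5)/2.5-.5,140+(y+.5)/2.5-.5,z)[:2]
print("rail L inner",f(437,137,37),f(703,153,37),"deck left edge",f(33,40,30),f(690,82,30),"rail R end inner-ish",f(630,447,37))
print("stop front top left",f(727,95,46),"clipL end/toe",f(535,187,46),f(597,187,32))
E
```

```text
rail L inner [533.5  59.5] [623.4  57.9] deck left edge [434.2  80.8] [620.9  76.9] rail R end inner-ish [618.6 -34.9]
stop front top left [621.9  76. ] clipL end/toe [558.7  49.4] [588.7  46.1]
```

```bash
python3 -m pendant '[[[1.5,-0.13,0,0,-0.3,0,1.0],[2.5,0,0,0,0,0,1.0],[1,0,0,0,0,0,1.0],[0.5,0,0,0,0,0,1.0],[0,0,0,0,0,0,1.0]]]'
python3 - <<'E'
from h import *
plan((428.3,17.7,47.3),-1.0)
E
```

```text
t: 12.4
tool_pos: [429.0, 17.3, 51.5]
ee_rot: [-20.2, 90.0, -21.3]
wrist_force: [0.5, -0.8, -3.6]
width: 11.2
t 12.4 tcp [429.   17.3  51.5] jaw -1.0 tilt 0.02 F [ 0.5 -0.8 -3.6] w 11.2
  shift cm in start axes [ 0.42  0.04 -0.07] in goal axes [ 0.42  0.04 -0.07] rotvec deg [-0.  0.  0.] q6 -6.0
```

```bash
python3 -m pendant '[[[0.25,0.04,0,0,0,0,1.0],[0.1,0,0,0,0,0,1.0],[0,0,0,0,0,0,1.0]]]'
python3 -m pendant '[[[0.1,0,0,0,0,0,1.0],[0,0,0,0,0,0,1.0]]]'
python3 - <<'E'
from h import *
d=cam("wrist"); save(d,"w7")
np.set_printoptions(precision=1,suppress=True)
plan((428.3,17.7,47.3),-1.0)
E
```

```text
t: 12.78
tool_pos: [428.8, 17.6, 48.0]
ee_rot: [-20.6, 90.0, -21.6]
wrist_force: [-0.5, -0.6, -4.3]
width: 10.8
t: 13.02
tool_pos: [428.9, 17.6, 47.6]
ee_rot: [-15.8, 90.0, -16.9]
wrist_force: [-3.1, -0.1, 4.7]
width: 10.7
t 13.07 tcp [428.9  17.6  47.6] jaw -1.0 tilt 0.04 F [-1.3 -0.4  5.6] w 11.1
  shift cm in start axes [ 0.   0.  -0.1] in goal axes [ 0.   0.  -0.1] rotvec deg [-0.  0.  0.] q6 -6.0
```

View pics/w7.png

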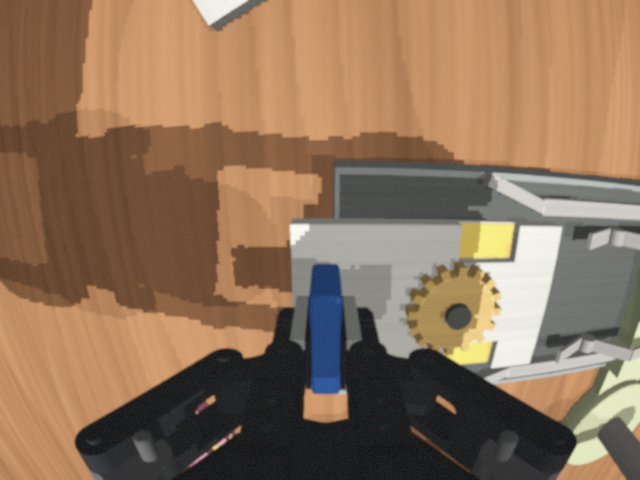

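```bash
python3 - <<'E'
from h import *
np.set_printoptions(precision=1,suppress=True)
d=cam("wrist"); save(d,"w7b",(280,140,640,400),2.2)
E
```

```text
(no output)
```

View pics/w7b.png

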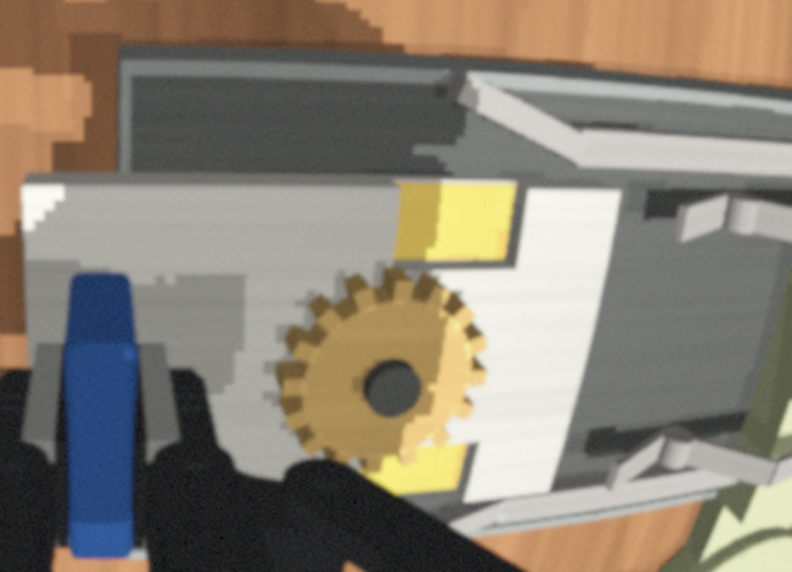

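```bash
python3 - <<'E'
from h import *
np.set_printoptions(precision=1,suppress=True)
d=cam("wrist")
f=lambda x,y,z: onz(d,280+(x+.5)/2.2-.5,140+(y+.5)/2.2-.5,z)[:2]
S=np.array([563.3,15]);a=np.radians(-1.05);Rm=np.array([[np.cos(a),np.sin(a)],[-np.sin(a),np.cos(a)]])
for n,p in dict(cRL=f(22,184,40),cFL=f(621,190,40),cFR=f(552,496,40),railL0=f(580,166,37),railL1=f(790,178,37),railR0=f(505,500,30),railR1=f(610,485,30),deckRL=f(120,55,30),deckL=f(780,110,30),toeL=f(682,215,46),toeR=f(612,468,46)).items(): print(n,p,"stage",Rm@(p-S))
E
```

```text
cRL [414.8  57.6] stage [-149.3   39.8]
cFL [543.5  55.1] stage [-20.6  39.8]
cFR [543.7 -26. ] stage [-18.9 -41.4]
railL0 [533.2  59.7] stage [-31.   44.1]
railL1 [604.8  57.5] stage [40.7 43.3]
railR0 [535.8 -33.4] stage [-26.6 -48.8]
railR1 [571.4 -33.9] stage [  9.  -48.7]
deckRL [433.8  80.5] stage [-130.6   63.1]
deckL [603.9  73.7] stage [39.5 59.4]
toeL [558.3  51.1] stage [-5.7 36. ]
toeR [555.9 -15. ] stage [ -6.8 -30.2]
```

The carrier is on the deck: in the stage frame its edges are at y=+39.8/-41, and its front is at x≈-20, short of the toes at -5. It is aligned, so I'll slide it forward.

```bash
python3 -m pendant '[[[0,0,0.5,0,0,0,1.0],[0,0,0.7,0,0,0,1.0],[0,0,0.7,0,0,0,1.0],[0,0,0.5,0,0,0,1.0],[0,0,0.2,0,0,0,1.0]]]'
python3 - <<'E'
from h import *
S=np.array([563.3,15]);a=np.radians(-1.05)
plan((*(S+np.array([np.cos(a),np.sin(a)])*-55),47.6),-1.05)
d=cam("wrist"); save(d,"w8",(280,140,640,400),2.2)
E
```

```text
t: 13.8
tool_pos: [449.4, 17.6, 47.4]
ee_rot: [178.2, 89.4, 177.2]
wrist_force: [-15.3, -0.5, 19.5]
width: 11.3
t 13.8 tcp [449.4  17.6  47.4] jaw -1.0 tilt 0.58 F [-15.3  -0.5  19.5] w 11.3
  shift cm in start axes [-0.08 -0.05  5.9 ] in goal axes [-0.02 -0.05  5.9 ] rotvec deg [ 0.  -0.6 -0. ] q6 -6.0
```

View pics/w8.png

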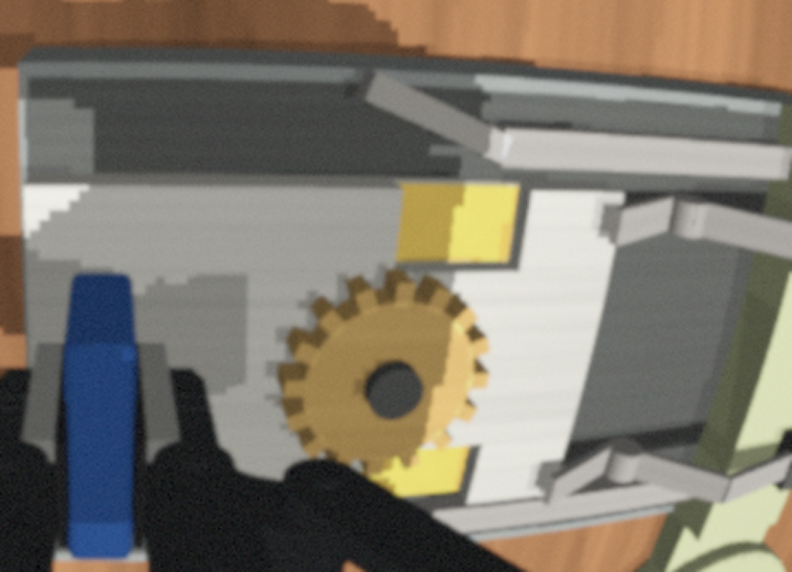

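```bash
python3 -m pendant '[[[-0.12,0,0,0,0,0,1.0],[0,0,0.2,0,0,0,1.0],[0,0,0,0,0,0,1.0]]]'
python3 - <<'E'
from h import *
S=np.array([563.3,15]);a=np.radians(-1.05)
plan((*(S+np.array([np.cos(a),np.sin(a)])*-55),47.6),-1.05)
E
```

```text
t: 14.22
tool_pos: [455.1, 17.3, 47.5]
ee_rot: [177.6, 89.8, 176.6]
wrist_force: [-4.2, 0.6, -2.1]
width: 11.2
t 14.22 tcp [455.1  17.3  47.5] jaw -1.0 tilt 0.21 F [-4.2  0.6 -2.1] w 11.2
  shift cm in start axes [-0.03 -0.03  5.32] in goal axes [-0.01 -0.03  5.32] rotvec deg [ 0.  -0.2 -0. ] q6 -6.0
```

```bash
python3 -m pendant '[[[0,0,0.4,0,0,0,1.0],[0,0,0.5,0,0,0,1.0],[0,0,0.5,0,0,0,1.0],[0,0,0.4,0,0,0,1.0],[0,0,0,0,0,0,1.0]]]'
python3 - <<'E'
from h import *
S=np.array([563.3,15]);a=np.radians(-1.05)
plan((*(S+np.array([np.cos(a),np.sin(a)])*-55),47.6),-1.05)
d=cam("wrist"); save(d,"w9",(280,140,640,400),2.2)
E
```

```text
t: 14.85
tool_pos: [463.8, 17.5, 47.5]
ee_rot: [178.4, 88.8, 177.4]
wrist_force: [-24.2, 0.1, 19.5]
width: 10.9
t 14.85 tcp [463.8  17.5  47.5] jaw -1.0 tilt 1.23 F [-24.2   0.1  19.5] w 10.9
  shift cm in start axes [-0.11 -0.08  4.45] in goal axes [-0.01 -0.07  4.46] rotvec deg [ 0.1 -1.2 -0. ] q6 -5.0
```

View pics/w9.png

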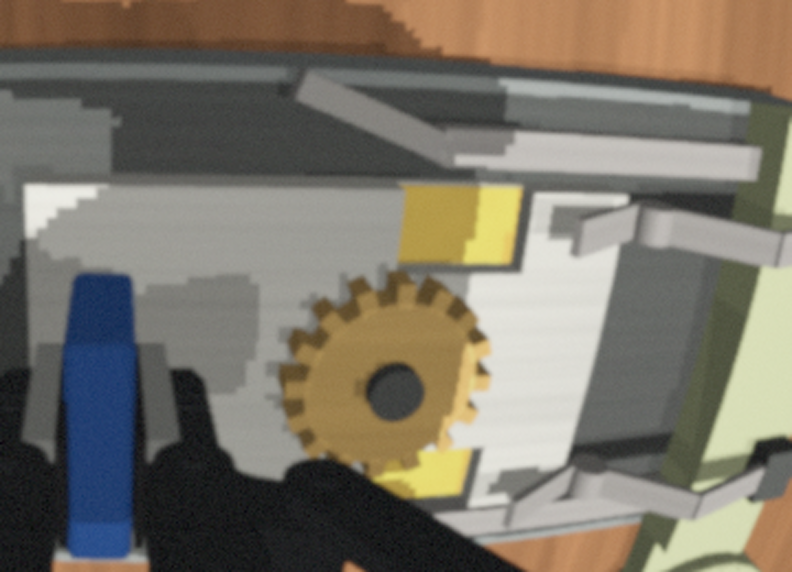

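```bash
python3 -m pendant '[[[-0.1,0,0,0,-1.0,0,1.0],[0,0,0,0,0,0,1.0],[0,0,0,0,0,0,1.0]]]' 90
python3 - <<'E'
from h import *
S=np.array([563.3,15]);a=np.radians(-1.05)
plan((*(S+np.array([np.cos(a),np.sin(a)])*-55),47.6),-1.05)
E
```

```text
t: 15.28
tool_pos: [466.9, 17.5, 47.5]
ee_rot: [28.2, 89.9, 27.2]
wrist_force: [-14.7, -0.4, 4.9]
width: 11.3
t 15.28 tcp [466.9  17.5  47.5] jaw -1.0 tilt 0.1 F [-14.7  -0.4   4.9] w 11.3
  shift cm in start axes [-0.   -0.08  4.14] in goal axes [-0.01 -0.07  4.14] rotvec deg [ 0.   0.1 -0. ] q6 -5.0
```

```bash
python3 -m pendant '[[[0,0,0.3,0,-0.3,0,1.0],[-0.03,0,0.3,0,-0.3,0,1.0],[0,0,0.3,0,0,0,1.0],[0,0,0,0,0,0,1.0]]]'
python3 - <<'E'
from h import *
S=np.array([563.3,15]);a=np.radians(-1.05)
plan((*(S+np.array([np.cos(a),np.sin(a)])*-55),47.6),-1.05)
E
```

```text
t: 15.78
tool_pos: [468.5, 17.6, 47.5]
ee_rot: [160.2, 89.8, 159.2]
wrist_force: [-25.6, -0.6, 17.8]
width: 11.0
t 15.78 tcp [468.5  17.6  47.5] jaw -1.0 tilt 0.16 F [-25.6  -0.6  17.8] w 11.0
  shift cm in start axes [-0.02 -0.09  3.99] in goal axes [-0.01 -0.09  3.99] rotvec deg [ 0.1 -0.1 -0.1] q6 -5.0
```

```bash
python3 -m pendant '[[[-0.12,0,0,0,-0.2,0,1.0],[0,0,0.2,0,-0.2,0,1.0],[0,0,0.2,0,0,0,1.0],[-0.03,0,0.2,0,0,0,1.0],[0,0,0,0,0,0,1.0]]]'
python3 - <<'E'
from h import *
S=np.array([563.3,15]);a=np.radians(-1.05)
plan((*(S+np.array([np.cos(a),np.sin(a)])*-55),47.6),-1.05)
d=cam("wrist"); save(d,"w10",(280,140,640,400),2.2)
d=cam("scene"); save(d,"s10",(200,180,400,330),4)
E
```

```text
t: 16.4
tool_pos: [489.9, 16.5, 51.0]
ee_rot: [-0.1, 88.0, -1.1]
wrist_force: [-2.3, -0.4, -9.4]
width: 11.4
t 16.4 tcp [489.9  16.5  51. ] jaw -1.0 tilt 1.98 F [-2.3 -0.4 -9.4] w 11.4
  shift cm in start axes [ 0.4  -0.02  1.83] in goal axes [ 0.34 -0.02  1.84] rotvec deg [0. 2. 0.] q6 -5.0
```

View pics/w10.png

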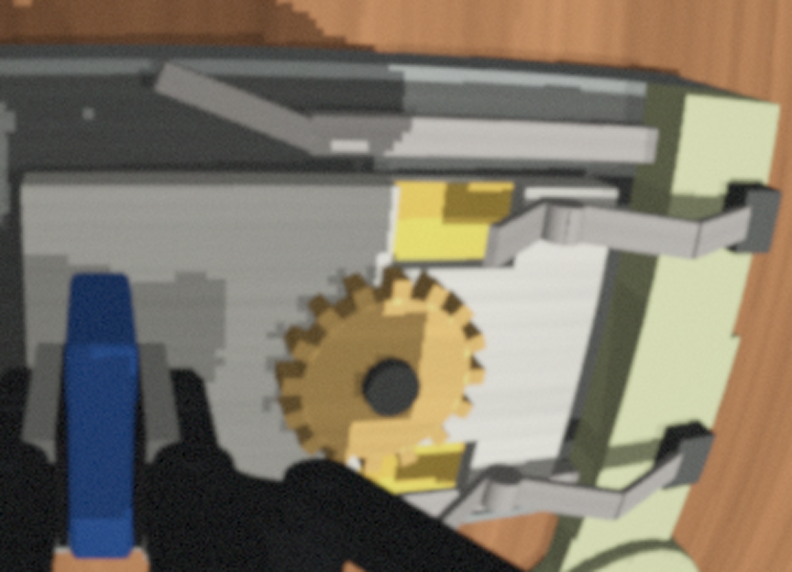

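View pics/s10.png

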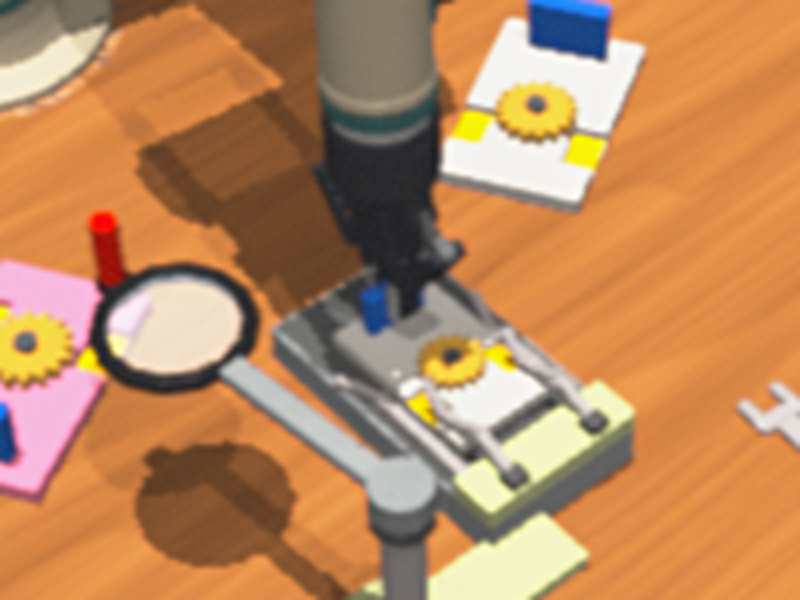

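Both clips have ridden up onto the plate, with 18 mm to go. The tail is about 3 mm up and tilted 2° because of my counter-pitch, so I'll undo that first.

```bash
python3 -m pendant '[[[0.15,0,0,0,1.0,0,1.0],[0.15,0,0,0,1.0,0,1.0],[0.05,0,0,0,0,0,1.0]]]'
python3 - <<'E'
from h import *
S=np.array([563.3,15]);a=np.radians(-1.05)
plan((*(S+np.array([np.cos(a),np.sin(a)])*-55),47.6),-1.05)
E
```

```text
t: 16.88
tool_pos: [490.9, 16.4, 47.9]
ee_rot: [-8.8, 89.9, -9.8]
wrist_force: [-1.3, 0.3, -6.9]
width: 11.2
t 16.88 tcp [490.9  16.4  47.9] jaw -1.0 tilt 0.08 F [-1.3  0.3 -6.9] w 11.2
  shift cm in start axes [ 0.03 -0.01  1.74] in goal axes [ 0.03 -0.01  1.74] rotvec deg [0.  0.1 0. ] q6 -5.0
```

```bash
python3 -m pendant '[[[0.05,0,0.3,0,0,0,1.0],[0,0,0.4,0,0,0,1.0],[0,0,0.4,0,0,0,1.0],[0,0,0.3,0,0,0,1.0],[0,0,0,0,0,0,1.0]]]'
python3 - <<'E'
from h import *
S=np.array([563.3,15]);a=np.radians(-1.05)
plan((*(S+np.array([np.cos(a),np.sin(a)])*-55),47.6),-1.05)
E
```

```text
t: 17.5
tool_pos: [505.1, 16.1, 47.5]
ee_rot: [-5.6, 89.8, -6.6]
wrist_force: [0.2, 1.3, -6.6]
width: 10.9
t 17.5 tcp [505.1  16.1  47.5] jaw -1.0 tilt 0.15 F [ 0.2  1.3 -6.6] w 10.9
  shift cm in start axes [-0.   -0.01  0.32] in goal axes [-0.01 -0.01  0.32] rotvec deg [0.  0.2 0. ] q6 -5.0
```

```bash
python3 -m pendant '[[[0,0,0.2,0,0,0,1.0],[0,0,0.2,0,0,0,1.0],[0,0,0.1,0,0,0,1.0],[0,0,0,0,0,0,1.0]]]'
python3 - <<'E'
from h import *
S=np.array([563.3,15]);a=np.radians(-1.05)
plan((*(S+np.array([np.cos(a),np.sin(a)])*-55),47.6),-1.05)
d=cam("wrist"); save(d,"w11",(280,140,640,400),2.2)
E
```

```text
t: 18.0
tool_pos: [506.5, 16.3, 47.5]
ee_rot: [-178.3, 89.8, -179.3]
wrist_force: [-7.7, -1.3, 1.0]
width: 11.6
t 18.0 tcp [506.5  16.3  47.5] jaw -1.0 tilt 0.23 F [-7.7 -1.3  1. ] w 11.6
  shift cm in start axes [-0.01 -0.02  0.18] in goal axes [-0.01 -0.02  0.18] rotvec deg [ 0.  -0.2  0. ] q6 -5.0
```

View pics/w11.png

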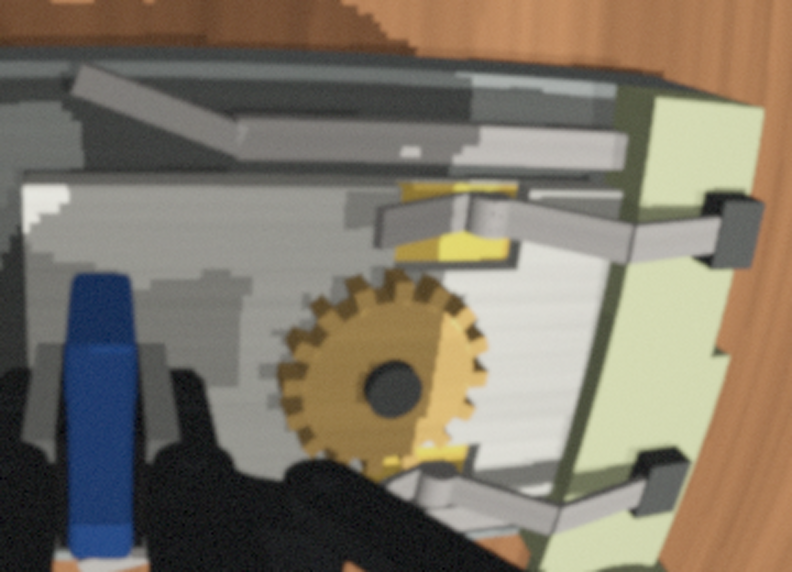

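```bash
python3 -m pendant '[[[0,0,0.3,0,0,0,1.0],[0,0,0.3,0,0,0,1.0],[0,0,0,0,0,0,1.0],[0,0,0,0,0,0,1.0]]]'
python3 - <<'E'
from h import *
plan((507,16.3,47.5),-1.05)
E
```

```text
t: 18.55
tool_pos: [507.5, 16.4, 47.5]
ee_rot: [-179.8, 89.2, 179.2]
wrist_force: [-16.7, -0.4, 10.6]
width: 11.0
t 18.55 tcp [507.5  16.4  47.5] jaw -1.0 tilt 0.76 F [-16.7  -0.4  10.6] w 11.0
  shift cm in start axes [ 0.   -0.01 -0.05] in goal axes [-0.   -0.01 -0.05] rotvec deg [ 0.  -0.8  0. ] q6 -5.0
```

```bash
python3 -m pendant '[[[-0.05,0,0.3,0,-0.8,0,1.0],[-0.05,0,0.3,0,0,0,1.0],[0,0,0,0,0,0,1.0],[0,0,0,0,0,0,1.0]]]'
python3 - <<'E'
from h import *
plan((507,16.3,47.5),-1.05)
d=cam("wrist"); save(d,"w12",(280,140,640,400),2.2)
d=cam("scene"); save(d,"s12",(260,210,380,300),6)
E
```

```text
t: 19.05
tool_pos: [507.6, 16.4, 47.5]
ee_rot: [-179.7, 89.4, 179.3]
wrist_force: [-25.4, -1.4, 14.9]
width: 11.1
t 19.05 tcp [507.6  16.4  47.5] jaw -1.0 tilt 0.64 F [-25.4  -1.4  14.9] w 11.1
  shift cm in start axes [-0.   -0.01 -0.06] in goal axes [-0.   -0.01 -0.06] rotvec deg [ 0.1 -0.6  0. ] q6 -5.0
```

View pics/w12.png

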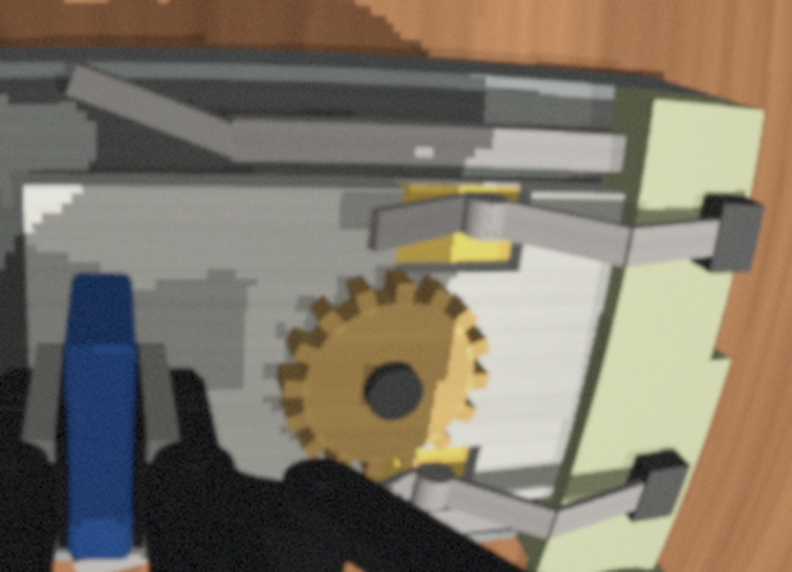

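View pics/s12.png

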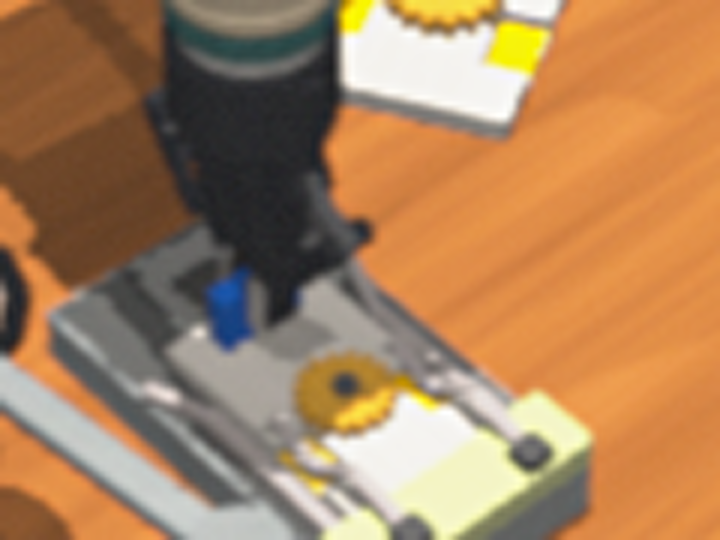

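At 25 N there was no further travel (507.5 to 507.6), both clip tips lie in the yellow notches, and the front edge is on the stop. I'll unload the push and release.

```bash
python3 -m pendant '[[[0,0,-0.6,0,0.4,0,1.0],[0,0,-0.5,0,0.4,0,1.0],[0,0,0,0,0,0,1.0]]]'
python3 - <<'E'
from h import *
plan((507,16.3,47.5),-1.05)
E
```

```text
t: 19.52
tool_pos: [507.7, 16.4, 47.9]
ee_rot: [175.5, 89.8, 174.5]
wrist_force: [-5.5, 0.5, -3.1]
width: 10.7
t 19.52 tcp [507.7  16.4  47.9] jaw -1.0 tilt 0.22 F [-5.5  0.5 -3.1] w 10.7
  shift cm in start axes [ 0.04 -0.01 -0.07] in goal axes [ 0.04 -0.01 -0.07] rotvec deg [ 0.  -0.2 -0. ] q6 -5.0
```

```bash
python3 -m pendant '[[[0,0,0,0,0,0,1.6],[0,0,0,0,0,0,2.6],[0,0,0,0,0,0,2.8]]]' 30
python3 - <<'E'
from h import *
plan((507,16.3,47.5),-1.05)
d=cam("wrist"); save(d,"w13",(240,140,640,440),2)
E
```

```text
t: 19.9
tool_pos: [512.5, 15.9, 49.2]
ee_rot: [-5.5, 89.7, -6.6]
wrist_force: [-0.5, 0.3, 0.7]
width: 27.6
t 19.9 tcp [512.5  15.9  49.2] jaw -1.0 tilt 0.32 F [-0.5  0.3  0.7] w 27.6
  shift cm in start axes [ 0.17  0.03 -0.55] in goal axes [ 0.17  0.03 -0.55] rotvec deg [0.  0.3 0. ] q6 -5.0
```

View pics/w13.png

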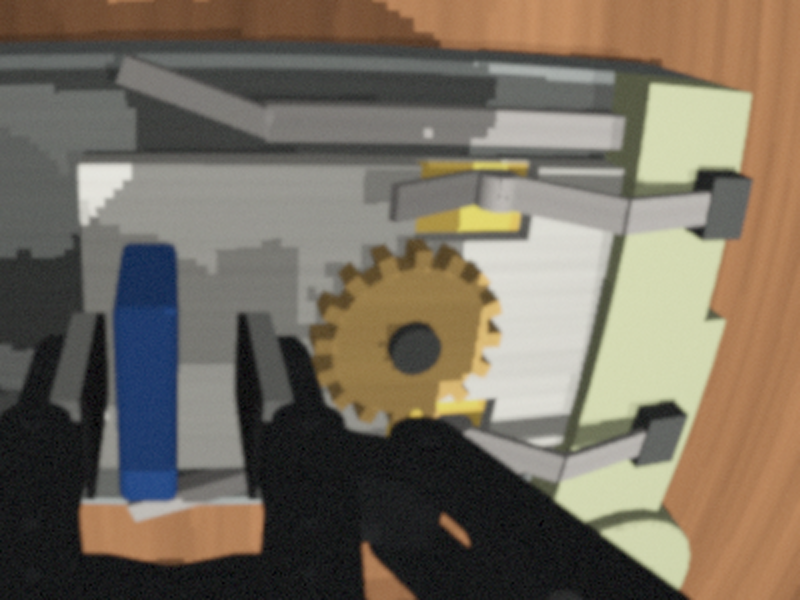

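```bash
python3 -m pendant '[[[0,0,-0.4,0,0.3,0,2.8],[-2,0,-0.1,0,0,0,2.8],[-4,0,0,0,0,0,2.8],[-4,0,0,0,0,0,2.8],[-5,0,-1,0,0,0,3.5]]]'
python3 -m pendant '[[[-4,0,-2,0,0,0,3.5],[-2,0,-2,0,0,0,3.5],[0,0,0,0,0,0,3.5]]]'
python3 - <<'E'
from h import *
np.set_printoptions(precision=1,suppress=True)
plan((507,16.3,247.5),-1.05)
d=cam("wrist"); save(d,"w14",(200,150,520,390),2.5)
for n in ("carrier","gear","seat","back_stop","clip_left_tip","clip_right_tip"): print(n,[(np.array(r["position"]).round(1).tolist(),round(r["score"],2)) for r in robot.mark_of("wrist",n)][:3])
d=cam("scene"); save(d,"s14",(260,210,380,300),6)
d=cam("top")
for n in ("lens_hinge","lens","lens_grip"): print(n,[(np.array(r["position"]).round(1).tolist(),round(r["score"],2)) for r in robot.mark_of("top",n)][:2])
d=cam("scene")
for n in ("lens_hinge","lens","lens_grip","gear"): print(n,[(np.array(r["position"]).round(1).tolist(),round(r["score"],2)) for r in robot.mark_of("scene",n)][:4])
E
```

```text
t: 20.58
tool_pos: [495.4, 16.4, 199.1]
ee_rot: [-179.7, 89.7, 179.2]
wrist_force: [0.4, 1.2, 0.7]
width: 35.1
t: 20.95
tool_pos: [455.9, 17.2, 260.2]
ee_rot: [-150.5, 89.9, -151.5]
wrist_force: [0.3, 0.7, 0.8]
width: 35.3
t 20.95 tcp [455.9  17.2 260.2] jaw -1.0 tilt 0.06 F [0.3 0.7 0.8] w 35.3
  shift cm in start axes [1.3 0.  5.1] in goal axes [1.3 0.  5.1] rotvec deg [ 0.  -0.1  0. ] q6 -6.0
carrier [([561.1, 15.5, 28.1], 0.83), ([337.0, -183.0, 2.2], 0.79)]
gear [([330.4, -173.0, 23.1], 0.66), ([564.6, 13.8, 50.5], 0.57)]
seat []
back_stop [([623.2, 18.5, 44.3], 0.58)]
clip_left_tip [([590.3, 48.2, 33.5], 0.69), ([507.5, 20.5, 72.8], 0.58)]
clip_right_tip [([586.4, -21.0, 33.8], 0.56)]
lens_hinge [([679.7, -139.9, 159.6], 0.81)]
lens [([490.2, -158.5, 163.4], 0.63)]
lens_grip []
lens_hinge [([434.1, -159.1, 209.3], 0.71), ([682.5, -136.3, 162.3], 0.69)]
lens [([588.4, -25.1, 35.2], 0.67), ([495.7, -159.8, 161.8], 0.59)]
lens_grip [([436.0, -158.0, 208.5], 0.96)]
gear [([327.4, -171.4, 26.3], 0.95), ([567.5, 10.8, 50.0], 0.61), ([362.3, 545.1, 18.1], 0.58), ([768.9, 166.6, 2.0], 0.38)]
```

View pics/w14.png

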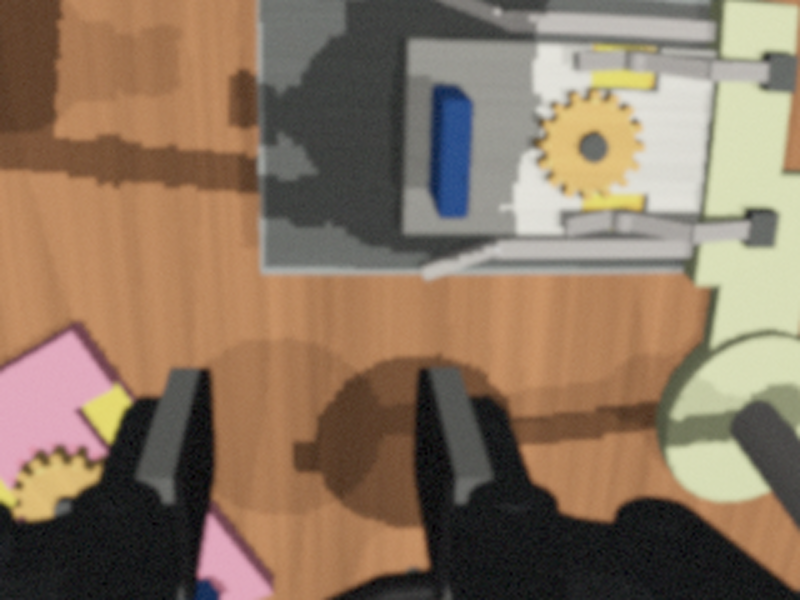

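View pics/s14.png

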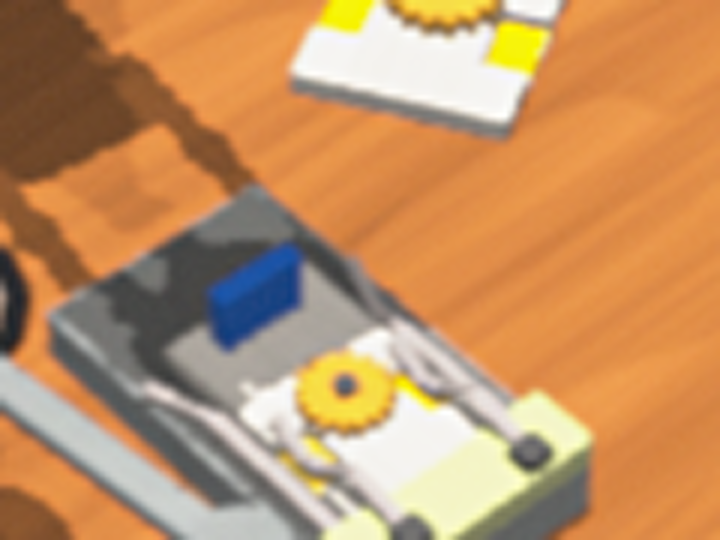

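The carrier is seated: in the scene crop its front edge touches the pale green stop, and both clip tips lie in the yellow notches at (425,390) and (310,460). Now the magnifier.

```bash
python3 - <<'E'
from h import *
n=10; p0=np.array([455.9,17.2,260]); p1=np.array([436.6,-159.3,250.]);P=[];J=[]
for i in range(1,n+1):
    s=i/n; P.append(p0+(p1-p0)*s);J.append(-1+95.8*s)
path(P,J,4)
E
```

```text
t 21.8 [455.8  17.2 258.4] F [ 0.5 -0.2  0.3] w 34.9
[-0.05,-1.76,-0.15,-9.6,-0.3,-0,4],
[0.09,-1.72,-0.46,-9.6,0,-0,4],
[0.1,-1.62,-0.73,-9.6,0,-0,4],
[0.1,-1.47,-0.99,-9.6,0,-0,4],
[0.1,-1.29,-1.23,-9.5,0,-0,4],
[0.1,-1.06,-1.42,-9.6,0,-0,4],
[0.1,-0.82,-1.57,-9.6,0,-0,4],
[0.1,-0.54,-1.7,-9.6,0,-0,4],
[0.1,-0.25,-1.75,-9.6,0,-0,4],
[0.1,0.05,-1.78,-9.5,0,0,4],
```

```bash
python3 -m pendant '[[[0,-1.75,-0.15,-9.6,0,0,4],[0.1,-1.7,-0.45,-9.6,0,0,4],[0.1,-1.6,-0.75,-9.6,0,0,4],[0.1,-1.5,-1,-9.6,0,0,4],[0.1,-1.3,-1.2,-9.6,0,0,4]]]'
python3 -m pendant '[[[0.1,-1.05,-1.4,-9.6,0,0,4],[0.1,-0.8,-1.6,-9.6,0,0,4],[0.1,-0.5,-1.7,-9.6,0,0,4],[0.1,-0.25,-1.75,-9.6,0,0,4],[0.1,0,-1.8,-9.5,0,0,4]]]'
python3 - <<'E'
from h import *
d=cam("wrist"); save(d,"w15"); print(proj(d,(436.5,-159,213)),onz(d,326,281,213))
plan((436.6,-159.3,180),94.6)
E
```

```text
t: 22.42
tool_pos: [446.3, -71.5, 254.6]
ee_rot: [134.3, 89.7, -178.4]
wrist_force: [0.5, -0.7, -0.1]
width: 40.1
t: 23.05
tool_pos: [436.6, -159.7, 249.6]
ee_rot: [85.9, 89.7, -179.0]
wrist_force: [0.5, 0.0, -0.2]
width: 39.7
[326.29724095 281.73292317] [ 436.09493882 -159.19320592  213.        ]
t 23.1 tcp [ 436.7 -161.9  249.4] jaw 95.3 tilt 0.34 F [-0.  -1.5  0.2] w 39.9
  shift cm in start axes [ 6.94 -0.06  0.27] in goal axes [ 6.94 -0.02  0.26] rotvec deg [ 0.7 -0.1 -0.3] q6 -124.0
```

View pics/w15.png

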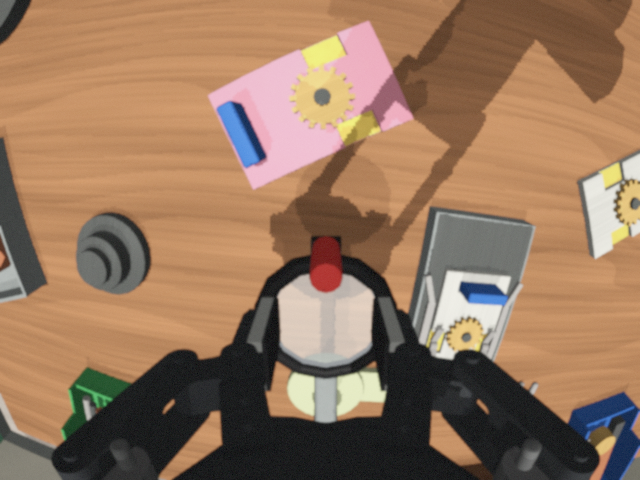

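```bash
python3 -m pendant '[[[2.3,0,0.15,0.4,0,0,4],[2.3,0,0,0,0,0,4],[2.3,0,0,0,0,0,3],[0,0,0,0,0,0,2.2],[0,0,0,0,0,0,2.2]]]' 20
python3 - <<'E'
from h import *
H=np.array([681.3,-138.3]); p=robot.get_obs()["tool_pos"][:2]; r=p-H; a0=np.degrees(np.arctan2(r[1],r[0])); print(np.hypot(*r),a0)
n=14;P=[];J=[]; a1=126.43+4
for i in range(1,n+1):
    a=a0+(a1-a0)*i/n; P.append((*(H+245*np.array([np.cos(np.radians(a)),np.sin(np.radians(a))])),180)); J.append(a-90)
path(P,J,2.2)
E
```

```text
t: 23.72
tool_pos: [436.8, -157.7, 181.4]
ee_rot: [92.2, 89.8, -173.4]
wrist_force: [0.2, -0.5, 1.2]
width: 22.2
245.2967871645809 -175.46284432333672
t 23.73 [ 436.8 -157.7  181.4] F [ 0.2 -0.5  1.2] w 22.2
[0.13,-1.81,-9.11,-22,0,-0.2,2.2],
[-0.01,-1.75,-9.12,-21.8,0,-0,2.2],
[-0.01,-1.77,-9.12,-21.9,0,0,2.2],
[-0,-1.75,-9.12,-21.8,0,0,2.2],
[-0.01,-1.77,-9.12,-21.9,0,0,2.2],
[-0,-1.75,-9.11,-21.8,0,0,2.2],
[-0,-1.76,-9.12,-21.9,0,0,2.2],
[0,-1.76,-9.12,-21.8,-0,0,2.2],
[0.01,-1.76,-9.12,-21.9,-0,0,2.2],
[0,-1.76,-9.12,-21.8,-0,0,2.2],
[0.01,-1.76,-9.11,-21.9,-0,0,2.2],
[0.01,-1.75,-9.12,-21.8,-0,-0,2.2],
[0.01,-1.76,-9.12,-21.9,-0,-0,2.2],
[-0,-1.76,-9.12,-21.8,-0,-0,2.2],
```

```bash
python3 - <<'E'
from h import *
H=np.array([681.3,-138.3]); a0=184.54
n=14;P=[];J=[]; a1=126.43+4
for i in range(1,n+1):
    a=a0+(a1-a0)*i/n; P.append((*(H+245*np.array([np.cos(np.radians(a)),np.sin(np.radians(a))])),180)); J.append(a-90)
path(P,J,2.2)
E
```

```text
t 23.73 [ 436.8 -157.7  181.4] F [ 0.2 -0.5  1.2] w 22.2
[0.14,-0.08,1.65,3.7,-0,-0.2,2.2],
[-0.01,-0.06,1.65,3.9,-0,-0,2.2],
[0,-0.05,1.65,3.9,-0,-0,2.2],
[0,-0.06,1.66,3.8,-0,-0,2.2],
[0,-0.06,1.65,3.9,-0,-0,2.2],
[0,-0.05,1.65,3.9,-0,-0,2.2],
[0,-0.06,1.65,3.8,-0,-0,2.2],
[0,-0.05,1.65,3.9,-0,-0,2.2],
[-0,-0.06,1.65,3.9,-0,-0,2.2],
[-0,-0.05,1.65,3.8,-0,-0,2.2],
[-0,-0.06,1.66,3.9,-0,-0,2.2],
[-0,-0.06,1.65,3.9,-0,-0,2.2],
[-0,-0.05,1.65,3.8,-0,-0,2.2],
[-0.01,-0.06,1.65,3.9,-0,-0,2.2],
```

```bash
python3 -m pendant '[[[0.1,-0.06,0.9,2,0,0,2.2],[0,-0.05,1.3,3,0,0,2.2],[0,-0.06,1.65,3.9,0,0,2.2],[0,-0.06,1.65,3.8,0,0,2.2],[0,-0.06,1.65,3.9,0,0,2.2]]]'
python3 -m pendant '[[[0,-0.06,1.65,3.9,0,0,2.2],[0,-0.06,1.65,3.8,0,0,2.2],[0,-0.05,1.65,3.9,0,0,2.2],[0,-0.06,1.65,3.9,0,0,2.2],[0,-0.05,1.65,3.8,0,0,2.2]]]'
python3 - <<'E'
from h import *
H=np.array([681.3,-138.3]);p=robot.get_obs()["tool_pos"][:2]; r=p-H; a0=np.degrees(np.arctan2(r[1],r[0])); print(np.hypot(*r),a0)
n=5;P=[];J=[]; a1=126.43+1
for i in range(1,n+1):
    a=a0+(a1-a0)*i/n; P.append((*(H+245*np.array([np.cos(np.radians(a)),np.sin(np.radians(a))])),180)); J.append(a-90)
path(P,J,2.2)
E
```

```text
t: 24.35
tool_pos: [442.4, -86.4, 180.9]
ee_rot: [130.0, 89.8, -152.3]
wrist_force: [0.3, -1.2, -0.6]
width: 22.1
t: 24.98
tool_pos: [473.2, -10.0, 180.9]
ee_rot: [143.6, 89.8, -158.0]
wrist_force: [1.0, -1.5, 0.9]
width: 22.0
244.48525415651102 148.34332996785886
t 24.98 [473.2 -10.  180.9] F [ 1.  -1.5  0.9] w 22.0
[0.08,-0.02,1.79,4.2,-0.1,-0.1,2.2],
[0,-0.06,1.78,4.2,-0,0,2.2],
[0,-0.07,1.79,4.2,-0,0,2.2],
[0,-0.06,1.79,4.2,-0,0,2.2],
[0,-0.07,1.78,4.2,-0,0,2.2],
```

```bash
python3 -m pendant '[[[0.05,-0.03,1.79,4.2,0,0,2.2],[0,-0.06,1.78,4.2,0,0,2.2],[0,-0.06,1.6,3.8,0,0,2.2],[0,-0.06,1.3,3.1,0,0,2.2],[0,-0.06,1.0,2.4,0,0,2.2]]]'
python3 -m pendant '[[[0,0,0,0,0,0,1.6],[0,0,0,0,0,0,1.6]]]' 20
python3 - <<'E'
from h import *
np.set_printoptions(precision=1,suppress=True)
H=np.array([681.3,-138.3]);p=robot.get_obs()["tool_pos"][:2]; r=p-H; print(np.hypot(*r),np.degrees(np.arctan2(r[1],r[0])), robot.get_obs()["width"])
d=cam("top"); save(d,"t16",(310,170,430,300),4.5)
for n in ("lens","gear","lens_hinge","lens_grip"): print(n,[(np.array(r["position"]).round(1).tolist(),round(r["score"],2)) for r in robot.mark_of("top",n)][:3])
d=cam("scene"); save(d,"s16",(250,180,370,300),5)
for n in ("lens","gear","lens_hinge"): print(n,[(np.array(r["position"]).round(1).tolist(),round(r["score"],2)) for r in robot.mark_of("scene",n)][:3])
d=cam("wrist"); save(d,"w16")
E
```

```text
t: 25.6
tool_pos: [521.2, 46.8, 180.0]
ee_rot: [142.3, 89.8, -176.9]
wrist_force: [-0.1, -0.9, -0.2]
width: 22.2
t: 25.85
tool_pos: [521.3, 46.6, 180.0]
ee_rot: [128.0, 89.9, 168.9]
wrist_force: [0.2, 0.7, 5.9]
width: 17.2
244.50822426076488 130.87346313697748 17.152580967513448
lens [([556.1, 2.8, 160.8], 0.8)]
gear [([383.8, 244.0, 23.3], 0.95), ([361.9, 546.8, 17.3], 0.57)]
lens_hinge [([679.6, -141.3, 158.4], 0.8)]
lens_grip []
lens [([559.1, 0.7, 163.3], 0.95)]
gear [([331.5, -169.9, 21.1], 0.94), ([362.8, 547.5, 16.9], 0.81), ([386.1, 241.1, 29.7], 0.8)]
lens_hinge [([683.3, -141.0, 163.6], 0.79)]
```

View pics/t16.png

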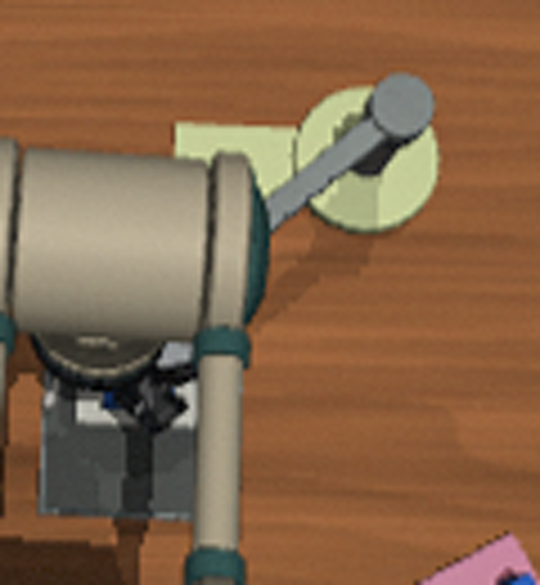

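View pics/s16.png

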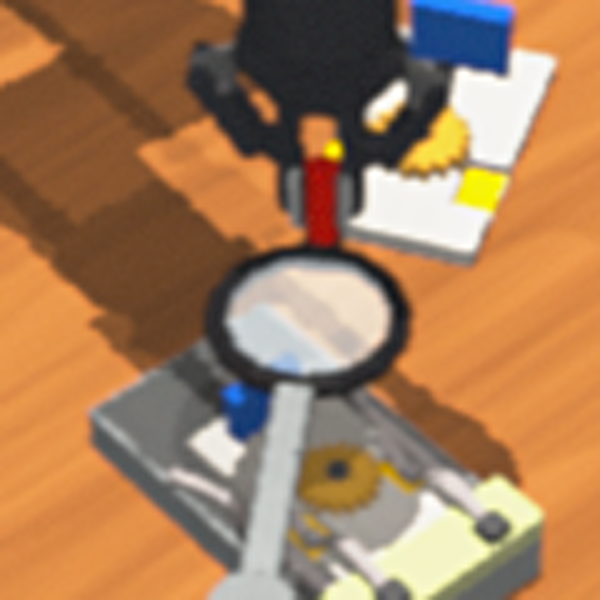

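View pics/w16.png

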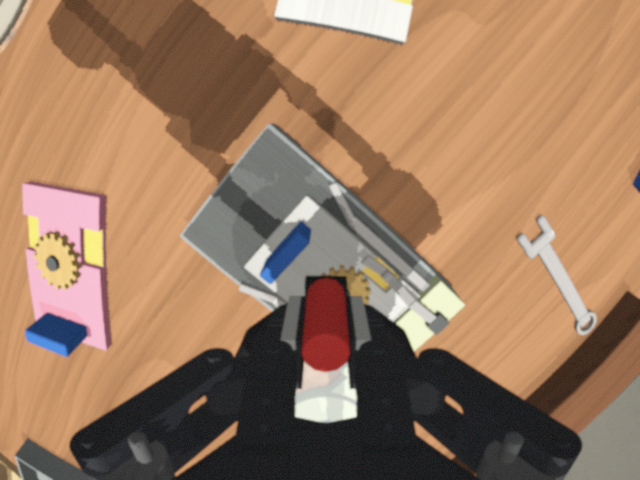

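```bash
python3 -m pendant '[[[0,-0.04,0.7,1.6,0,0,1.6],[0,-0.04,0.8,1.9,0,0,1.6],[0,-0.02,0.38,0.9,0,0,1.6],[0,0,0,0,0,0,1.6]]]'
python3 - <<'E'
from h import *
np.set_printoptions(precision=1,suppress=True)
H=np.array([681.3,-138.3]);o=robot.get_obs();p=o["tool_pos"][:2]; r=p-H; print(o["tool_pos"],np.hypot(*r),np.degrees(np.arctan2(r[1],r[0])), o["width"],o["wrist_force"])
d=cam("top"); 
for n in ("lens","lens_hinge"): print(n,[(np.array(r["position"]).round(1).tolist(),round(r["score"],2)) for r in robot.mark_of("top",n)][:3])
d=cam("scene"); save(d,"s17",(250,180,370,300),5)
for n in ("lens","lens_hinge"): print(n,[(np.array(r["position"]).round(1).tolist(),round(r["score"],2)) for r in robot.mark_of("scene",n)][:3])
E
```

```text
t: 26.85
tool_pos: [535.9, 58.2, 180.0]
ee_rot: [118.2, 89.8, 154.6]
wrist_force: [-1.4, 3.0, 6.5]
width: 17.3
[535.9  58.2 180. ] 244.4057809936341 126.49856479052853 17.28510790818601 [-1.4  3.   6.5]
lens [([565.3, 11.8, 159.9], 0.83)]
lens_hinge [([678.4, -137.5, 155.9], 0.76)]
lens [([568.7, 11.8, 164.2], 0.73), ([557.8, 13.2, 28.1], 0.22)]
lens_hinge [([679.9, -139.4, 161.0], 0.72)]
```

```bash
python3 -m pendant '[[[0,0,0,0,0,0,2.2],[0,0,0,0,0,0,3.2],[0,0,0,0,0,0,3.6],[-1.5,0,0,0,0,0,3.6],[-4,0,0,0,0,0,3.6]]]'
python3 -m pendant '[[[-4,-4,0,0,0,0,3.6],[-2,-6,0,0,0,0,3.6],[0,-6,0,0,0,0,3.6],[0,0,0,0,0,0,3.6]]]'
python3 - <<'E'
from h import *
d=cam("wrist"); save(d,"w18"); d=cam("top"); save(d,"t18",(290,170,430,300),4.5); d=cam("scene"); save(d,"s18",(240,180,380,300),5)
plan((500,0,280),36)
E
```

```text
t: 27.78
tool_pos: [534.7, 57.5, 233.0]
ee_rot: [143.4, 89.4, 179.9]
wrist_force: [0.8, 0.2, 0.2]
width: 35.8
t: 28.28
tool_pos: [633.1, -74.5, 292.6]
ee_rot: [167.3, 89.7, -156.5]
wrist_force: [-1.0, 1.0, -1.7]
width: 35.8
t 28.43 tcp [630.4 -70.1 293. ] jaw 36.5 tilt 0.34 F [-0.   0.2 -0.3] w 36.0
  shift cm in start axes [ 1.38 13.38 -6.31] in goal axes [ 1.3  13.33 -6.43] rotvec deg [ 0.5 -0.2 -0.2] q6 -49.0
```

View pics/w18.png

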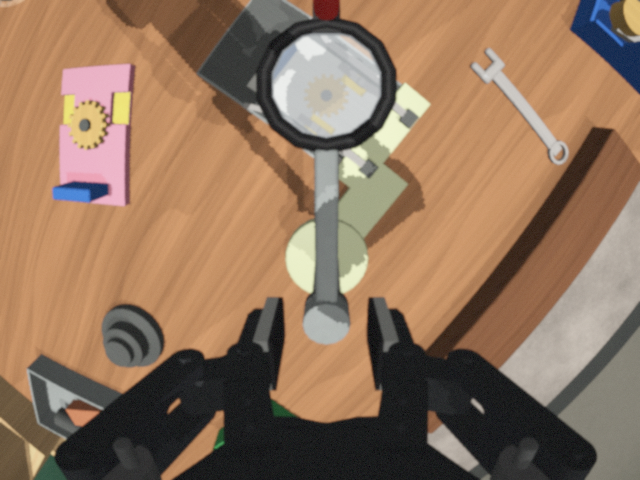

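View pics/s18.png

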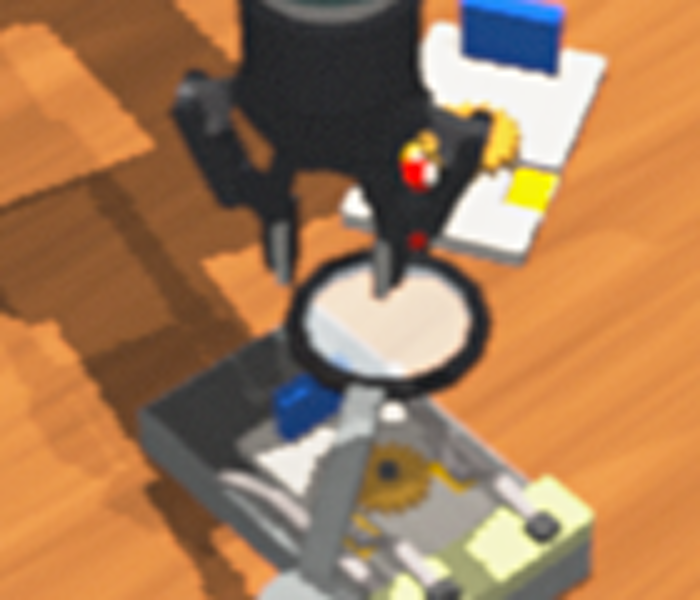

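View pics/t18.png

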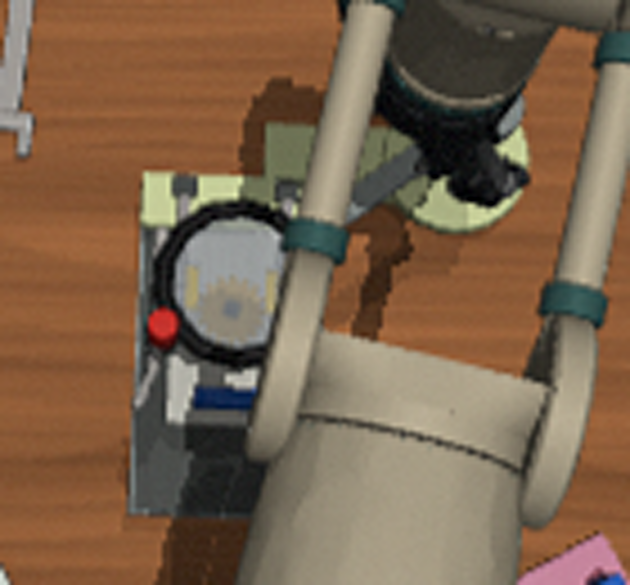

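```bash
python3 - <<'E'
from h import *
np.set_printoptions(precision=1,suppress=True)
d=cam("wrist"); save(d,"w19",(240,0,420,160),4.4)
print(robot.get_obs()["tool_pos"])
E
```

```text
[630.2 -69.7 293.2]
```

View pics/w19.png

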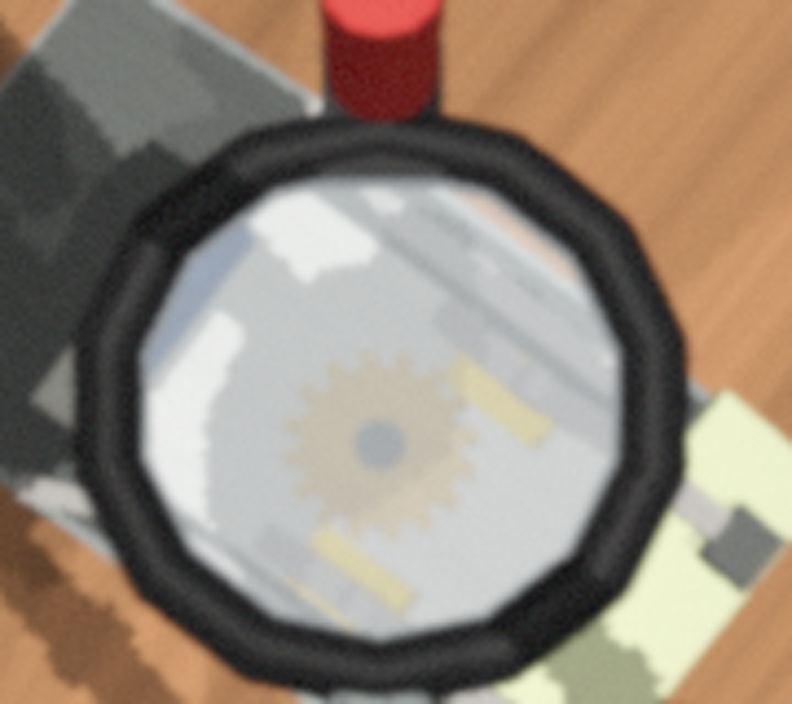

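```bash
python3 - <<'E'
from h import *
np.set_printoptions(precision=1,suppress=True)
d=cam("wrist")
f=lambda x,y,z: onz(d,240+(x+.5)/4.4-.5,0+(y+.5)/4.4-.5,z)[:2]
A=[f(78,400,160),f(686,400,160)];B=[f(382,118,160),f(382,690,160)]
C=[f(143,407,160),f(620,407,160)];D=[f(381,178,160),f(381,637,160)]
def mid(A,B):
    u=A[1]-A[0];u/=np.linalg.norm(u);v=B[1]-B[0];v/=np.linalg.norm(v)
    print("dia",np.linalg.norm(A[1]-A[0]),np.linalg.norm(B[1]-B[0]))
    return u*(u@(A[0]+A[1])/2)+v*(v@(B[0]+B[1])/2)
print(mid(A,B),mid(C,D),"gear",f(380,445,52),"gear face centre",f(382,444,50))
d=cam("scene")
for n in ("lens","gear","carrier_grip","carrier","lens_grip","lens_hinge"): print(n,[(np.array(r["position"]).round(1).tolist(),round(r["score"],2)) for r in robot.mark_of("scene",n)][:4])
E
```

```text
dia 100.76553352350952 97.78501634624463
dia 78.73403875674926 78.14244688308516
[567.5  15.3] [568.   14.6] gear [567.5  14.3] gear face centre [567.6  14.9]
lens [([572.4, 11.2, 165.7], 0.98)]
gear [([566.6, 13.4, 50.4], 0.7), ([381.8, 240.1, 29.2], 0.69), ([329.1, -170.7, 25.5], 0.55)]
carrier_grip [([364.7, 610.8, 40.9], 0.93), ([510.2, 13.1, 72.1], 0.9), ([344.6, 317.8, 58.1], 0.63), ([373.9, -243.9, 64.6], 0.58)]
carrier [([337.1, -183.8, -4.4], 0.97), ([555.7, 14.2, 29.8], 0.77), ([360.0, 561.7, 1.3], 0.77), ([380.8, 254.4, 4.1], 0.6)]
lens_grip [([533.7, 61.2, 209.7], 0.55), ([681.9, -139.5, 163.2], 0.21)]
lens_hinge []
```

```bash
python3 - <<'E'
from workcell import robot
o=robot.get_obs(); print(o["t"],o["wrist_force"],o["joint_vel"])
for n in ("pulley","wrench","tool_block"):
    robot.get_image("scene"); print(n,[(r["position"].round(0) if hasattr(r["position"],"round") else r["position"],r["score"]) for r in robot.mark_of("scene",n)][:1])
print(robot.close_job())
E
```

```text
28.875 [ 0.51948717  0.08511475 -0.07774923] [-0.25417189  0.2903679  -0.19361098  0.11512664 -0.13510329  0.02847221]
pulley [([519.5, -412.4, -4.5], 0.67)]
wrench [([767.6, 169.0, 0.8], 0.76)]
tool_block [([545.8, 484.4, -0.1], 0.92)]
the job is handed in; nothing more can be done
None
```

The job is done and handed in at about 29 s of the 72 s allowed. `close_job` gave no verdict.

- **Magnifier out:** I swung it to about 1.04 rad, wholly clear of the deck, before touching the carrier.
- **Carrier:** I took the smaller white one by its bar and slid it front edge first under both clips to the back stop. At 25 N it moved no further. Views taken after release show the front edge on the stop and both clip tips in the yellow notches.
- **Push under the clips:** This took up to about 26 N at the wrist, above the 5–15 N expected, because the tool was also pressing down. When the clips gave way, the carrier jumped about 20 mm and its tail rose about 3 mm. I levelled it before the last 18 mm.
- **Magnifier back:** In the final wrist view the lens centre is at (567.5–568, 15) and the gear at (567.5, 14.5), so they agree to about 1 mm. The scene detector put the lens up to 6 mm off, at (572, 11), but I trusted the direct wrist measurement.
- **At hand-in:** The gripper was clear of everything, with the measured wrist force near zero. The pulley, wrench and tool block were never approached. I looked up their positions only at the end, with nothing from the start to compare. I did not take a separate close-up of the clips after the magnifier came back.

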